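Load the slide stainer and hang its guard door

TASK

Load the green slide tray into the open-topped stainer bay, wide lug over the wide notch, so that it sits fully home on the blue carrier. Then take the yellow-framed guard door out of the drying rack, lower both its knuckles together onto the bay's two hinge pins (lower it, do not drop it) and swing it fully shut. Leave the grey panel, the bottle, the tub and the tube rack where they are.

Things in the scene. Friction and masses are not known exactly. Their poses are not given: they have to be found in the camera images.
- bay: White open-topped stainer bay fixed to the bench, 150 (x) x 190 (y) mm, side walls 95 and back wall 65 mm high. Origin: centre of its underside on the bench, z up; its open front faces its -x, roughly to the robot. In it is a fixed blue carrier (see seat). Two grey posts at the front corners, 194 mm high, carry a header with a red lip (see lip). Hinge brackets at the left front corner (+y).
- seat (a point): Where the tray's origin lies when home, tray axes along the bay's: x 0, y 0, 83 mm above the bench; axes as the bay. The carrier's top is 40 mm above the bench, with two chamfered notches 14 mm deep, 24 mm long (x): one 30 mm wide (y) at x -38, one 50 mm wide at x +38.
- lip (a point): Tip of the red lip at the front top of the bay (x -94, y 0, 188 mm up; axes as the bay). The lip is 12 mm thick, spans y -95 to +60, and lies 12 mm above the shut door, over half its thickness: the door cannot be lowered while shut, only while swung open 25 degrees or more; it then swings freely under the lip.
- pin (a point): Foot of the lower hinge pin, on its bracket's top, 25 mm above the bench, at x -93, y +88 in the bay; axes as the bay. The upper pin's foot is 105 mm straight above. Pins are upright, 11 mm thick, 20 mm long, the last 6 mm conical. The brackets below them are 12 mm thick, 18 mm wide, and run from the bay (+x) to 6 mm past the pin axis.
- latch (a point): Where the middle of the door's free edge lies when shut: x -93, y -88 in the bay, 90 mm above the bench; axes as the bay. A rubber stop pad on the right post behind it stops the door there.
- door: Loose yellow-framed amber guard door, 0.4 kg: panel 160 long (x), 12 thick (y), 160 mm high (z), upright in either slot of the rack, knuckles away from the robot. Origin: panel centre. Held by its top edge. Hung, its origin is 90 mm above the bench; shut, its +x is the bay's -y. Opening turns its free edge towards the bay's -x, clockwise from above. It stays at any angle (slight friction).
- knuckle (a point): On the door (x -96, y 0, z -65; axes as the door): centre of the lower knuckle's lower mouth; lies on point pin when hung. Knuckles: steel tubes, 25 mm outside, 14 mm bore, 22 mm high, the upper one 105 mm higher. The lower must come in sideways below the upper bracket: with the door 25 to 65 mm above its hung height, bring it over the pins, then lower.
- edge (a point): On the door: middle of its free upright edge (x +80, z 0); axes as the door.
- tray: Loose green slide tray, 0.3 kg, 110 (x) x 74 (y) x 110 mm high, standing on two orange lugs. Origin: its centre, half-way up. Handle: black bar along x, 80 long, 12 thick (y), 20 high, top at z +55, on two thin stems. Lugs 12 mm deep, feet at z -55: 20 x 26 mm (x, y) at x -38 and a wide one, 20 x 46 mm, at x +38; an orange stripe on top marks the wide end.
- rack: White drying rack fixed to the bench, 130 x 130 mm. Origin: centre of its underside. Two slots along its x, 17 mm wide, at y -35 and +35; slot floor 10 mm and slot walls 44 mm above the bench.
- panel: Loose grey clear panel without knuckles, 160 x 12 x 130 mm high, upright in the rack's other slot; origin at its centre. Leave it.
- bottle: Blue bottle with red cap, 72 mm diameter, 165 mm high; origin: centre of its underside. Leave it.
- tub: White lidded tub, 72 mm diameter, 85 mm high; origin: centre of its underside. Leave it.
- tubes: Red test-tube rack with four tubes, 180 (x) x 50 (y) x 90 mm high; origin: centre of its underside. Leave it.
Not all that is in view belongs to the job. Leave any turquoise look-alike of the door alone.

How it is judged:
On the way, in this order (a step that is already met when the one before it is completed fails the run):
1. the tray sits home in the carrier's notches (horizontal distance between tray and seat below 0.006 m and z of tray in the frame of bay below 0.087 m and angle between the x axis of tray and the x axis of bay, either way round below 0.08 rad and angle between tray's own z axis and vertical below 0.06 rad), for 0.2 s.
2. the door's knuckles are fully down on both pins, tray still home (all of step 1 and horizontal distance between knuckle and pin below 0.006 m and z of knuckle in the frame of bay between 0.019 and 0.031 m and angle between door's own z axis and vertical below 0.08 rad), for 0.2 s.
At the end, for the whole second after the job is handed in: The tray is home on the carrier (within 6 mm and 0.08 rad of the seat, at most 4 mm above it, upright), the door's knuckles are down on both pins (within 6 mm sideways and in height, door upright within 0.08 rad), the door is shut (free edge within 18 mm of the latch point), and both are at rest (all of step 2 and horizontal distance between edge and latch below 0.018 m and linear speed of each of door, tray below 0.02 m/s); the robot touches nothing.
It fails at once if the grey panel is shifted by more than 25 mm or tipped (distance of panel from where it was at the start of the episode above 0.025 m or angle between panel's own z axis and vertical above 0.25 rad).
It fails at once if the bottle is shifted by more than 25 mm or tipped (distance of bottle from where it was at the start of the episode above 0.025 m or angle between bottle's own z axis and vertical above 0.25 rad).
It fails at once if the tub is shifted by more than 25 mm or tipped (distance of tub from where it was at the start of the episode above 0.025 m or angle between tub's own z axis and vertical above 0.25 rad).
It fails at once if the tube rack is shifted by more than 25 mm or tipped (distance of tubes from where it was at the start of the episode above 0.025 m or angle between tubes's own z axis and vertical above 0.25 rad).
It fails at once if the door is dropped onto its pins (faster than 0.35 m/s within the last 18 mm) (horizontal distance between knuckle and pin below 0.01 m and z of knuckle in the frame of bay between 0.03 and 0.043 m and linear speed of door above 0.35 m/s).
It also fails if it takes over 70 s, if anything falls off the work surface, if the arm or the gripper's body presses on something with over 40 N, if the wrist force passes 120 N, or if a joint passes its speed limit or range.

ROBOT

A 6-joint arm with a two-finger parallel gripper is mounted at the origin on the work surface. World frame = base frame: x ahead of the robot, y to its left, z up, the work surface at z = 0. Lengths are in m, angles in rad, forces in N, time in s.
With the tool pointing down it reaches from about 0.3 to 0.875 m from the base axis. Payload 6.4 kg.
Tool frame: the origin (TCP) lies between the finger pads; the fingertips stand 8 mm ahead of it and the grasp point (between the pads) lies 11 mm behind it; z points along the fingers, x is the direction in which the jaws open and shut, and the axes are right-handed (so a half turn about z gives the same grasp; the last joint's range is limited). The gripper opens to 85 mm and grips with 20 to 120 N. Pads are 22 mm wide; open, the fingers measure 114 mm over their backs; the gripper's body (76 mm by 85 mm) begins 54 mm behind the grasp point. The pads swing forward as they close: fully open they stand 13 mm farther back than shut.
Start: joints at [1.106, 0.181, 1.607, -0, 1.354, -0.206], TCP at [0.147, 0.556, 0.239] pointing down, gripper open.
Joint ranges: [-2.99, 2.99], [-0.89, 2.07], [0.3, 2.58], [-1.14, 4.28], [0, 2.63], [-3.12, 3.12]. Speed limits (rad/s): [2.57, 2.57, 3.01, 3.14, 3.14, 3.14].

INTERFACE

Orientations are given as a unit quaternion [w, x, y, z].
In Python, from bench import ctrl gives the robot as it stands.
- The arm moves only by the tool drive_tool, never from a script. Its argument "commands" is a list of rows, each an object of numbers: "gripper": the closure, from 0 (fully open) to 1 (shut); "dx", "dy", "dz": the shift along the tool's x, y, z in cm; "turn": the turn about the tool's z in degrees. A call has 1 to 20 rows; each row is the pose to reach, as a shift and turn from the pose commanded when the call began, along the tool's axes at that moment; what a row does not reach only later rows make up. A row lasts 1/8 s, in which the tool goes at most 62.5 mm and 10.7 degrees, less where a joint would pass 70% of its speed; a pose out of reach is approached as far as the arm can. A call with a gripper value outside its range is refused whole. The fingers move at their own pace and stop on an object; the grip force is fixed at half the most. Time passes only in rows, so rows that repeat a pose let the fingers close. It gives the time, the measured TCP pose, the force and the opening at its end, in the units of the state.
- ctrl.get_obs(): the state, without advancing time (a new reading comes with each control period).
- ctrl.camera(name): name is "scene" or "side" or "wrist"; returns a dict with "image" (420x560x3 uint8, red, green, blue), "mtx" (3x3 intrinsics, pixels), "R" (3x3) and "t" (3): a world point X has camera coordinates R X + t. Camera axes: x right, y down, z forward; pixel columns grow to the right and rows downward; lengths in m; the calibration is good to about 2 mm. A picture is of the moment at which its call begins. There is no depth.
- ctrl.hand_in(): hands the job in, once; it reports no verdict.
The state is a dict: "time_s": time; "q": joint angles; "dq": joint speeds; "joint_efforts": joint torques, N m; "eef_pos": TCP position; "eef_rot": TCP orientation; "wrist_force": force on the tool from outside, world axes, zero at the start; "torque": the same for the moment, N m; "opening": opening from 0.0 (shut) to 1.0 (fully open).
Only numpy, scipy, OpenCV 4.12 (cv2) and the standard library are available. Lean on these libraries where they do the work, as an engineer would, in place of code of your own. Each camera call takes 0.05 s, during which the arm holds its last target.

## Working session

There is one attempt and no reset: what is moved stays moved. The work goes in short steps, Python scripts to look and compute and a tool call to move; the robot and the scene stay as the last step left them, time stands still between calls to the robot, and variables do not carry over. Pictures are saved under pics/ and viewed, and the job is handed in when it is done.

Besides the shell and the picture viewer there is one more tool, called after ">>>" as name(argument=value, ...), one argument or row to a line, values as JSON. drive_tool: Moves the arm, as the interface text tells. Its arguments: {"type":"object","properties":{"commands":{"type":"array","items":{"type":"object","properties":{"gripper":{"type":"number"},"dx":{"type":"number"},"dy":{"type":"number"},"dz":{"type":"number"},"turn":{"type":"number"}}}}},"required":["commands"]}

```bash
ls; mkdir -p pics; python3 - <<'E'
from bench import ctrl
import cv2,json,numpy as np
o=ctrl.get_obs();print({k:np.round(v,3).tolist() for k,v in o.items()})
for n in ["scene","side","wrist"]:
    c=ctrl.camera(n);cv2.imwrite(f"pics/{n}0.png",c["image"][:,:,::-1])
    print(n,np.round(c["mtx"],1).tolist(),np.round(c["R"],4).tolist(),np.round(c["t"],4).tolist())
E
```

```text
pics
{'time_s': 0.0, 'q': [1.106, 0.182, 1.608, -0.0, 1.354, -0.206], 'dq': [0.0, 0.001, -0.001, 0.001, 0.001, -0.0], 'joint_efforts': [0.001, -44.487, -35.134, -0.0, 0.009, -0.0], 'eef_pos': [0.147, 0.555, 0.238], 'eef_rot': [0.0, 0.792, 0.61, -0.001], 'wrist_force': [-0.481, -0.238, -0.315], 'torque': [0.003, -0.06, 0.04], 'opening': 1.001}
scene [[464.3, 0.0, 276.0], [0.0, 464.3, 212.3], [0.0, 0.0, 1.0]] [[-0.8485, 0.5292, -0.0008], [0.4241, 0.6791, -0.5991], [-0.3165, -0.5087, -0.8007]] [0.429, -0.1443, 1.4033]
side [[468.1, 0.0, 283.4], [0.0, 468.1, 209.6], [0.0, 0.0, 1.0]] [[0.9691, -0.2468, 0.003], [-0.1896, -0.7523, -0.6309], [0.158, 0.6108, -0.7759]] [-0.4804, 0.1954, 1.1268]
wrist [[294.7, 0.0, 276.2], [0.0, 294.7, 205.9], [0.0, 0.0, 1.0]] [[0.2545, 0.9671, -0.0012], [0.9228, -0.2425, 0.2994], [0.2892, -0.0773, -0.9541]] [-0.5731, -0.0395, 0.3792]
```

View pics/scene0.png

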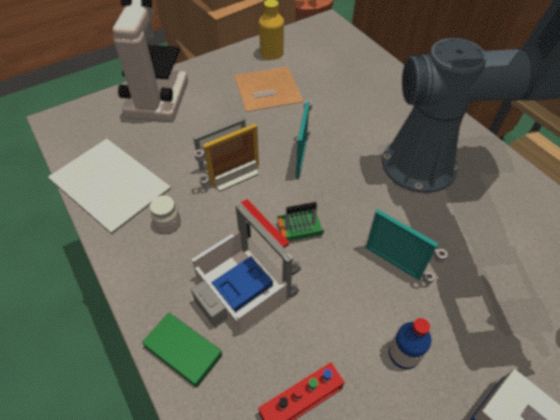

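View pics/side0.png

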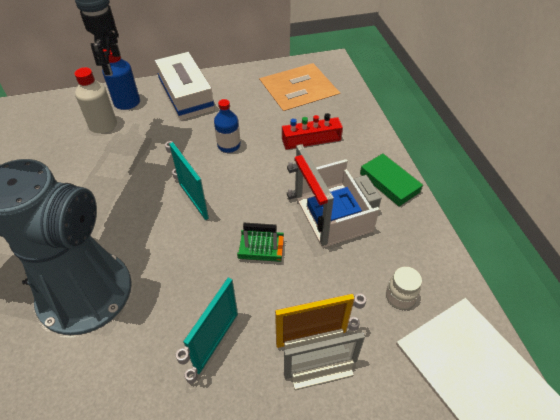

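View pics/wrist0.png

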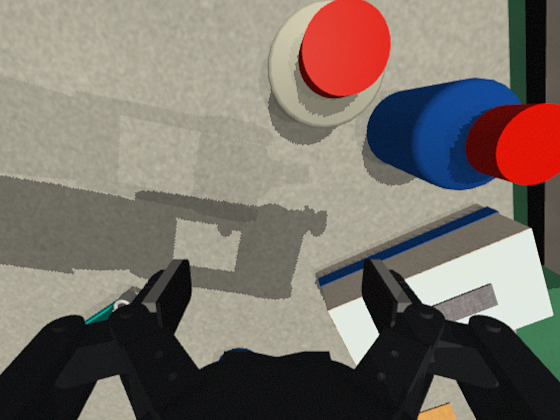

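The scene shows the bay around (245,270) with its front facing the robot. The tray is at (300,220), the door in the rack at (232,155) with the grey panel behind it, the tub at (163,213), the bottle at (410,345) and the tubes at (300,395). I'll zoom in for precise features.

```bash
python3 - <<'E'
import cv2
def crop(n,x0,y0,x1,y1,k,out):
    im=cv2.imread(f"pics/{n}0.png")[y0:y1,x0:x1]
    im=cv2.resize(im,None,fx=k,fy=k,interpolation=cv2.INTER_CUBIC)
    for x in range((x0+9)//10*10,x1,10):
        cv2.line(im,((x-x0)*k,0),((x-x0)*k,6 if x%50 else 14),(255,0,255),1)
        if x%20==0: cv2.putText(im,str(x),((x-x0)*k-12,24),0,.4,(255,0,255),1)
    for y in range((y0+9)//10*10,y1,10):
        cv2.line(im,(0,(y-y0)*k),(6,(y-y0)*k),(255,0,255),1)
        if y%20==0: cv2.putText(im,str(y),(8,(y-y0)*k+4),0,.4,(255,0,255),1)
    cv2.imwrite(out,im)
crop("scene",185,190,335,330,5,"pics/s_bay.png")
crop("scene",190,115,270,195,7,"pics/s_door.png")
crop("side",270,140,390,250,6,"pics/d_bay.png")
crop("side",230,215,380,395,4,"pics/d_door.png")
E
```

```text
(no output)
```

View pics/s_bay.png

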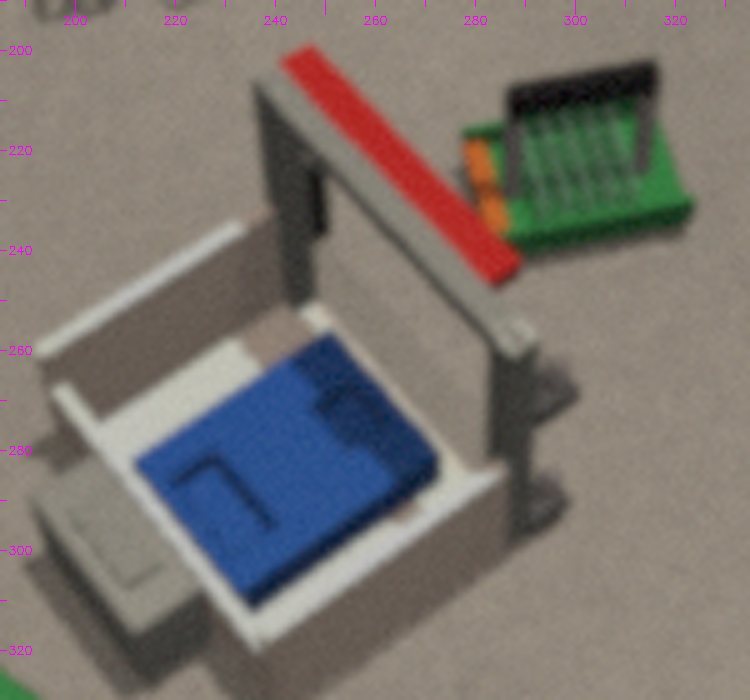

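View pics/s_door.png

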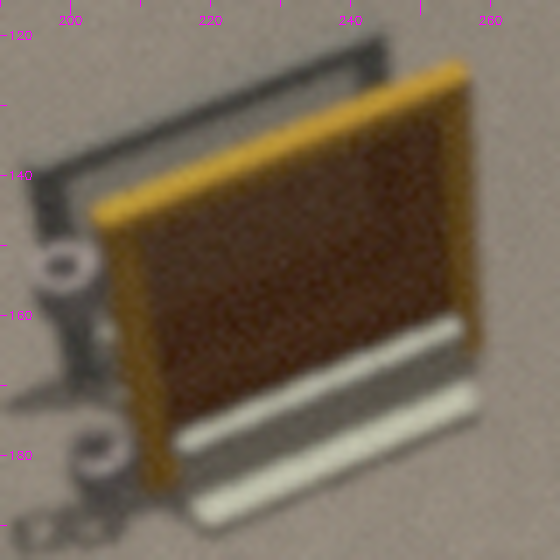

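View pics/d_bay.png

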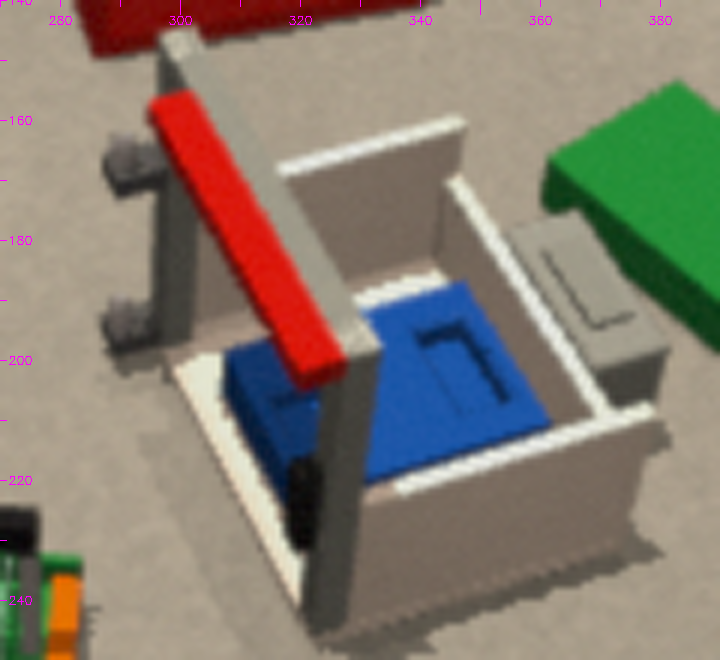

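View pics/d_door.png

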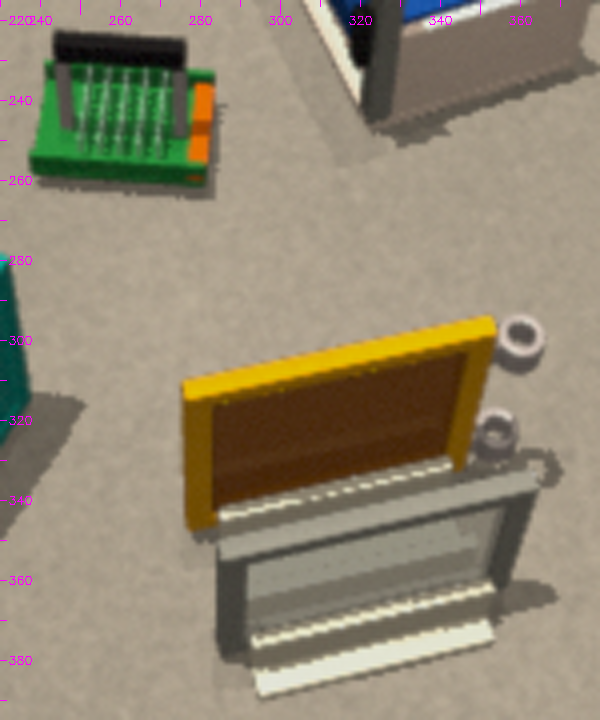

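```bash
cat > h.py <<'E'
import numpy as np,cv2,pickle
from scipy.optimize import least_squares
def cams():
    return pickle.load(open('cams.pkl','rb'))
def proj(c,X):
    X=np.atleast_2d(X);p=X@c['R'].T+c['t'];p=p@c['mtx'].T;return p[:,:2]/p[:,2:]
def ray(c,px):
    d=c['R'].T@np.linalg.solve(c['mtx'],[px[0],px[1],1]);o=-c['R'].T@c['t'];return o,d
def onz(c,px,z):
    o,d=ray(c,px);return o+d*(z-o[2])/d[2]
def pose(x,y,yaw,z,P):
    c,s=np.cos(yaw),np.sin(yaw);P=np.atleast_2d(P)
    return np.c_[x+c*P[:,0]-s*P[:,1],y+s*P[:,0]+c*P[:,1],z+P[:,2]]
def fit(C,obs,z,p0,fitz=False):
    def r(p):
        zz=p[3] if fitz else z
        return np.concatenate([(proj(C[n],pose(*p[:3],zz,P))[0]-px) for n,P,px in obs])
    s=least_squares(r,p0,loss='soft_l1');return s.x,r(s.x).reshape(-1,2)
E
python3 - <<'E'
from bench import ctrl
from h import *
C={n:ctrl.camera(n) for n in ['scene','side']};pickle.dump(C,open('cams.pkl','wb'))
for n in C: print(n,'cam pos',-C[n]['R'].T@C[n]['t'])
S,D='scene','side'
for nm,px,pd,z in [('lipcorner y60',(289,242),(296,157),.194),('lip y-95',(248,199),(320,201),.194),('tub',(163,206),(407,280),.085),('bottle',(421,325),(224.5,104),.165),('tubes',(302,392),(312,130),.06)]:
    print(nm,onz(C[S],px,z).round(3),onz(C[D],pd,z).round(3))
obs=[(S,(-.094,.06,.194),(289.5,242)),(S,(-.094,-.095,.194),(248.5,199)),(S,(.075,.095,.095),(238,320)),(S,(.075,-.095,.095),(192,259.5)),
(D,(-.094,.06,.194),(295,157)),(D,(-.094,-.095,.194),(319.5,200)),(D,(.075,.095,.095),(347.5,159.5)),(D,(.075,-.095,.095),(379,208))]
p,r=fit(C,obs,0,[.55,.1,0]);print('bay',p.round(4),'\n',r.round(1).tolist())
for nm in (S,D):print('seat proj',nm,proj(C[nm],pose(*p,0,[(0,0,.04),(-.093,.088,.045),(-.093,.088,.15)])).round(1).tolist())
obs=[(S,(-.08,0,.08),(204.5,146)),(S,(.08,0,.08),(256,125)),(S,(-.096,0,.062),(199,153)),(S,(-.096,0,-.043),(204,179)),
(D,(.08,0,.08),(276.5,312)),(D,(-.08,0,.08),(353.3,296.3)),(D,(-.096,0,.062),(360,298.5)),(D,(-.096,0,-.043),(354,323.5))]
p,r=fit(C,obs,.09,[.4,-.1,3.1]);print('door',p.round(4),'\n',r.round(1).tolist())
for n,pts in ((S,[(286,207),(316,202.5)]),(D,[(243.5,223),(276.5,225)])):
    print('handle',n,[onz(C[n],q,.11).round(4).tolist() for q in pts])
E
```

```text
scene cam pos [0.86929833 0.58484588 1.03747423]
side cam pos [ 0.32462867 -0.65986035  0.99892101]
lipcorner y60 [0.554 0.132 0.194] [0.559 0.126 0.194]
lip y-95 [ 0.571 -0.018  0.194] [ 0.575 -0.022  0.194]
tub [ 0.73  -0.192  0.085] [ 0.729 -0.206  0.085]
bottle [0.428 0.42  0.165] [0.428 0.408 0.165]
tubes [0.68 0.38 0.06] [0.675 0.357 0.06 ]
bay [0.6556 0.0845 0.1069] 
 [[-0.5, 0.9], [-1.6, -0.3], [-0.5, -0.9], [-1.1, 0.1], [-1.1, -1.9], [-0.7, 0.4], [-1.4, -1.7], [-0.4, 0.2]]
seat proj scene [[241.7, 281.5], [294.7, 284.9], [296.2, 262.4]]
seat proj side [[333.6, 202.9], [289.4, 187.6], [289.9, 160.2]]
door [ 0.4937 -0.2525  3.1163] 
 [[-2.2, -0.9], [-0.2, -1.2], [-1.3, -0.8], [-1.2, -0.6], [-1.9, -0.2], [-0.0, -0.8], [-0.2, -0.2], [-0.4, -2.0]]
handle scene [[0.4725, -0.0051, 0.11], [0.4003, 0.0231, 0.11]]
handle side [[0.4029, 0.0231, 0.11], [0.478, -0.002, 0.11]]
```

```bash
cat >> h.py <<'E'
def delta(o,tx,ty,tz,ang=None):
    """cm along tool axes and deg turn; ang=desired world angle (deg) of tool x"""
    from scipy.spatial.transform import Rotation as Ro
    w,x,y,z=o['eef_rot'];M=Ro.from_quat([x,y,z,w]).as_matrix()
    d=M.T@(np.array([tx,ty,tz])-o['eef_pos'])*100
    a0=np.degrees(np.arctan2(M[1,0],M[0,0]))
    t=0 if ang is None else -((ang-a0+90)%180-90)
    print('now',np.round(o['eef_pos'],4),'ang',a0.round(2),'-> dx dy dz',d.round(2),'turn',np.round(t,2),'t',o['time_s'])
E
python3 - <<'E'
from bench import ctrl
from h import *
C=cams();S,D='scene','side'
delta(ctrl.get_obs(),.50,.0,.33)
print('turq', [onz(C[D],q,z).round(3).tolist() for q,z in (((168,148),.17),((207,215),.01),((235,283),.17),((188,368),.01))])
obs=[(S,(-.094,.06,.194),(289.5,242)),(S,(-.094,-.095,.194),(248.5,199)),(S,(.075,.095,.095),(238,320)),(S,(.075,-.095,.095),(192,259.5)),
(D,(-.094,.06,.194),(295,157)),(D,(-.094,-.095,.194),(319.5,200)),(D,(.075,.095,.095),(347.5,159.5)),(D,(.075,-.095,.095),(379,208))]
h=lambda o:[(a,b,(c[0]-.5,c[1]-.5)) for a,b,c in o]
print(fit(C,h(obs),0,[.55,.1,0])[0])
obs=[(S,(-.08,0,.08),(204.5,146)),(S,(.08,0,.08),(256,125)),(S,(-.096,0,.062),(199,153)),(S,(-.096,0,-.043),(204,179)),
(D,(.08,0,.08),(276.5,312)),(D,(-.08,0,.08),(353.3,296.3)),(D,(-.096,0,.062),(360,298.5)),(D,(-.096,0,-.043),(354,323.5))]
print(fit(C,h(obs),.09,[.4,-.1,3.1])[0])
obs=[(S,(.04,-.006,.11),(286,207)),(S,(-.04,-.006,.11),(316,202.5)),(D,(-.04,.006,.11),(243.5,223)),(D,(.04,.006,.11),(276.5,225))]
print(fit(C,h(obs),0,[.4,0,-.3]))
E
```

```text
now [0.147  0.5557 0.2389] ang 75.17 -> dx dy dz [-44.69  48.34  -9.09] turn 0 t 0.25
turq [[0.258, 0.261, 0.17], [0.322, 0.151, 0.01], [0.351, -0.169, 0.17], [0.221, -0.254, 0.01]]
[0.65536756 0.08392792 0.10416371]
[ 0.49332378 -0.25210212  3.11618797]
(array([ 0.43785421,  0.00983249, -0.35132295]), array([[-0.74240463, -0.5583203 ],
       [-0.00683233, -1.18302778],
       [-0.20194696, -1.41129229],
       [-0.06004147, -0.65205141]]))
```

>>> drive_tool(
  commands=[
    {"dz": -6},
    {"dz": -9,"dx": -4,"dy": 4},
    {"dx": -44.7,"dy": 48.3,"dz": -9},
    {"dx": -44.7,"dy": 48.3,"dz": -9},
    {"dx": -44.7,"dy": 48.3,"dz": -9},
    {"dx": -44.7,"dy": 48.3,"dz": -9},
    {"dx": -44.7,"dy": 48.3,"dz": -9},
    {"dx": -44.7,"dy": 48.3,"dz": -9},
    {"dx": -44.7,"dy": 48.3,"dz": -9},
    {"dx": -44.7,"dy": 48.3,"dz": -9},
    {"dx": -44.7,"dy": 48.3,"dz": -9},
    {"dx": -44.7,"dy": 48.3,"dz": -9},
    {"dx": -44.7,"dy": 48.3,"dz": -9},
    {"dx": -44.7,"dy": 48.3,"dz": -9},
    {"dx": -44.7,"dy": 48.3,"dz": -9},
    {"dx": -44.7,"dy": 48.3,"dz": -9},
  ],
)

```text
invalid input at $.commands[0]: expected keys gripper, dx, dy, dz, turn
```

```bash
python3 - <<'E'
from bench import ctrl
from h import *
c=ctrl.camera('wrist');cv2.imwrite('pics/w1.png',c['image'][:,:,::-1]);pickle.dump(c,open('w1.pkl','wb'))
delta(ctrl.get_obs(),.4379,.0098,.12,69.87)
print(proj(c,pose(.4379,.0098,-.3513,0,[(.04,.006,.11),(.04,-.006,.11),(-.04,-.006,.11),(-.04,.006,.11)])).round(1))
E
```

```text
now [0.1471 0.5557 0.239 ] ang 75.17 -> dx dy dz [-45.32  42.09  11.92] turn 5.3 t 0.3
[[-45.7 515.8]
 [-54.5 515.3]
 [-69.2 476.7]
 [-59.8 477.2]]
```

View pics/w1.png

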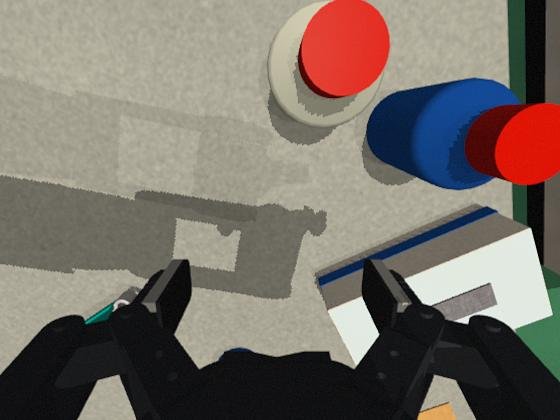

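The call was refused because every row needs all the keys, so the arm has not moved.

>>> drive_tool(
  commands=[
    {"dx": 0,"dy": 0,"dz": -6,"turn": 0,"gripper": 0},
    {"dx": -4,"dy": 4,"dz": -9,"turn": 0,"gripper": 0},
    {"dx": -44.7,"dy": 48.3,"dz": -9,"turn": 0,"gripper": 0},
    {"dx": -44.7,"dy": 48.3,"dz": -9,"turn": 0,"gripper": 0},
    {"dx": -44.7,"dy": 48.3,"dz": -9,"turn": 0,"gripper": 0},
    {"dx": -44.7,"dy": 48.3,"dz": -9,"turn": 0,"gripper": 0},
    {"dx": -44.7,"dy": 48.3,"dz": -9,"turn": 0,"gripper": 0},
    {"dx": -44.7,"dy": 48.3,"dz": -9,"turn": 0,"gripper": 0},
    {"dx": -44.7,"dy": 48.3,"dz": -9,"turn": 0,"gripper": 0},
    {"dx": -44.7,"dy": 48.3,"dz": -9,"turn": 0,"gripper": 0},
    {"dx": -44.7,"dy": 48.3,"dz": -9,"turn": 0,"gripper": 0},
    {"dx": -44.7,"dy": 48.3,"dz": -9,"turn": 0,"gripper": 0},
    {"dx": -44.7,"dy": 48.3,"dz": -9,"turn": 0,"gripper": 0},
    {"dx": -44.7,"dy": 48.3,"dz": -9,"turn": 0,"gripper": 0},
    {"dx": -44.7,"dy": 48.3,"dz": -9,"turn": 0,"gripper": 0},
    {"dx": -44.7,"dy": 48.3,"dz": -9,"turn": 0,"gripper": 0},
  ],
)

```text
time_s: 2.3
eef_pos: [0.4994, 0.0011, 0.3295]
eef_rot: [0.0, 0.792, 0.611, 0.0]
wrist_force: [-0.4, -0.2, 0.7]
opening: 1.0
```

```bash
python3 - <<'E'
from bench import ctrl
from h import *
c=ctrl.camera('wrist');cv2.imwrite('pics/w1.png',c['image'][:,:,::-1]);pickle.dump(c,open('w1.pkl','wb'))
delta(ctrl.get_obs(),.4379,.0098,.12,69.87)
print(proj(c,pose(.4379,.0098,-.3513,0,[(.04,.006,.11),(.04,-.006,.11),(-.04,-.006,.11),(-.04,.006,.11)])).round(1))
E
```

```text
now [0.4994 0.001  0.3295] ang 75.25 -> dx dy dz [-0.72 -6.18 20.95] turn 5.38 t 2.35
[[272.9 161.5]
 [263.  160.6]
 [268.8  89.4]
 [279.5  90.5]]
```

View pics/w1.png

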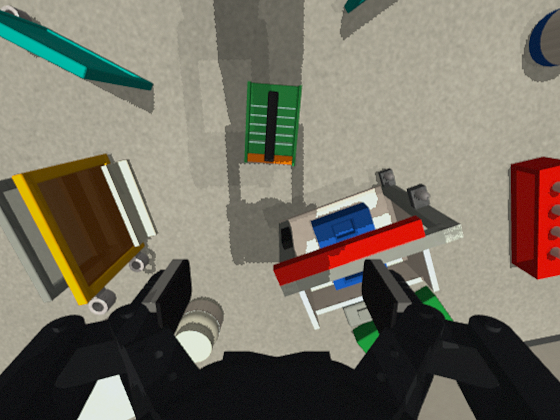

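```bash
cat > crop.py <<'E'
import cv2,sys
def crop(f,x0,y0,x1,y1,k,out):
    im=cv2.imread(f)[y0:y1,x0:x1]
    im=cv2.resize(im,None,fx=k,fy=k,interpolation=cv2.INTER_CUBIC)
    f=lambda x,a:int((x-a+.5)*k)
    for x in range((x0+9)//10*10,x1,10):
        cv2.line(im,(f(x,x0),0),(f(x,x0),6),(255,0,255),1)
        if x%20==0: cv2.putText(im,str(x),(f(x,x0)-12,20),0,.4,(255,0,255),1)
    for y in range((y0+9)//10*10,y1,10):
        cv2.line(im,(0,f(y,y0)),(6,f(y,y0)),(255,0,255),1)
        if y%20==0: cv2.putText(im,str(y),(8,f(y,y0)+4),0,.4,(255,0,255),1)
    cv2.imwrite(out,im)
if __name__=='__main__':
    a=sys.argv; crop(a[1],*map(int,a[2:7]),a[7])
E
python3 crop.py pics/w1.png 230 75 310 175 6 pics/w1t.png; python3 crop.py pics/w1.png 265 165 475 305 4 pics/w1b.png
```

```text
(no output)
```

View pics/w1t.png

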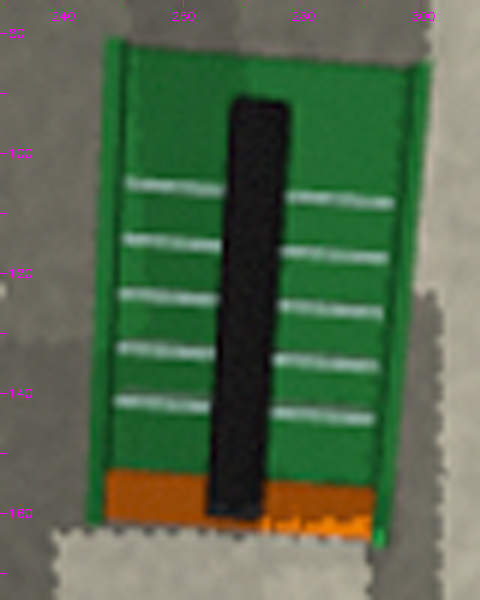

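View pics/w1b.png

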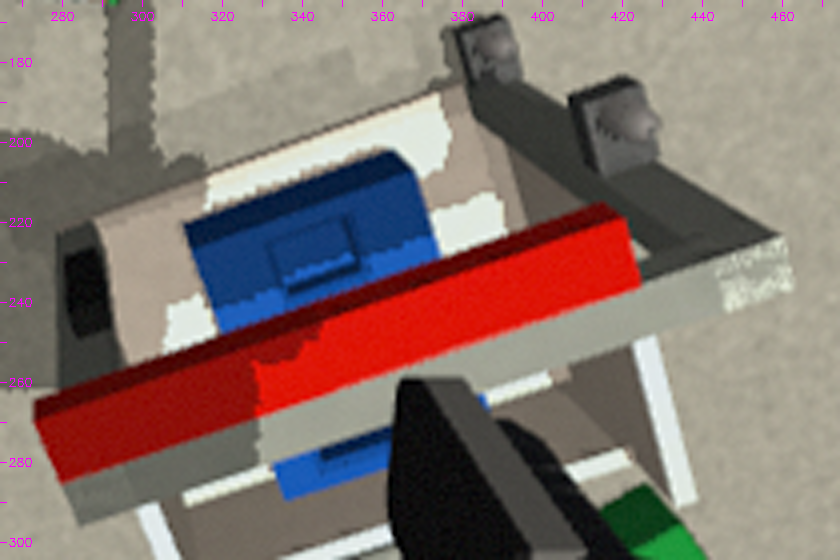

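```bash
python3 - <<'E'
from bench import ctrl
from h import *
C=cams();C['w']=pickle.load(open('w1.pkl','rb'));S,D='scene','side'
h=lambda o:[(a,b,(c[0]-.5,c[1]-.5)) for a,b,c in o]
to=h([(S,(.04,-.006,.11),(286,207)),(S,(-.04,-.006,.11),(316,202.5)),(D,(-.04,.006,.11),(243.5,223)),(D,(.04,.006,.11),(276.5,225))])
tw=[('w',(-.04,-.006,.11),(267.8,90.6)),('w',(-.04,.006,.11),(278.2,91.8)),('w',(.04,.006,.11),(273.3,161)),('w',(.04,-.006,.11),(264,160.5))]
for o in (tw,to+tw):
    p,r=fit(C,o,0,[.4,0,-.3]);print('tray',p,r.round(1).tolist())
bo=h([(S,(-.094,.06,.194),(289.5,242)),(S,(-.094,-.095,.194),(248.5,199)),(S,(.075,.095,.095),(238,320)),(S,(.075,-.095,.095),(192,259.5)),
(D,(-.094,.06,.194),(295,157)),(D,(-.094,-.095,.194),(319.5,200)),(D,(.075,.095,.095),(347.5,159.5)),(D,(.075,-.095,.095),(379,208))])
bw=[('w',(-.094,.06,.194),(420.5,219.3)),('w',(-.094,-.095,.194),(274,269.5)),('w',(-.093,.088,.149),(427,194.5)),('w',(-.093,.088,.044),(388.5,175.5)),]
for o in (bw,bo,bo+bw):
    p,r=fit(C,o,0,[.65,0.08,.1]);print('bay',p,r.round(1).tolist())
c=C['w'];im=cv2.imread('pics/w1.png');k=3;im=cv2.resize(im,None,fx=k,fy=k,interpolation=cv2.INTER_CUBIC)
def poly(P,z=0,col=(255,0,255)):
    q=proj(c,pose(*p,z,P));q=((q+.5)*k).astype(np.int32);cv2.polylines(im,[q],True,col,1)
R=lambda x0,x1,y0,y1,z:[(x0,y0,z),(x1,y0,z),(x1,y1,z),(x0,y1,z)]
poly(R(-.05,-.026,-.015,.015,.04));poly(R(.026,.05,-.025,.025,.04));poly(R(-.075,.075,-.095,.095,0));poly(R(-.094,-.075,-.095,.06,.194))
poly(R(-.099,-.075,.079,.097,.13));poly(R(-.099,-.075,.079,.097,.025));poly(R(-.095,-.091,.086,.09,.15),0,(0,255,255));poly(R(-.095,-.091,.086,.09,.045),0,(0,255,255))
cv2.imwrite('pics/w1o.png',im[480:915,780:1420])
E
```

```text
tray [ 0.4384335   0.00943728 -0.32613546] [[-0.1, -0.5], [0.2, -0.9], [0.3, 1.0], [-0.4, 0.8]]
tray [ 0.43826247  0.00947496 -0.32783052] [[-0.9, -0.3], [-0.4, -1.5], [-0.1, -1.0], [0.1, -0.9], [-0.0, -0.7], [0.2, -1.1], [0.2, 0.8], [-0.5, 0.6]]
bay [0.6542669  0.08366251 0.12898571] [[0.2, -2.5], [-0.9, 0.5], [-0.2, 0.5], [2.9, 0.3]]
bay [0.65536756 0.08392792 0.10416372] [[-0.0, 1.3], [-1.0, 0.0], [-0.2, -0.6], [-0.5, 0.2], [-0.7, -1.3], [-0.4, 1.1], [-0.8, -1.1], [0.0, 0.9]]
bay [0.65464114 0.0828662  0.11874872] [[-0.1, 0.2], [-1.7, -0.5], [0.7, -1.2], [-0.7, 0.4], [-1.0, -0.5], [0.2, 1.8], [-1.6, -0.9], [0.2, 0.8], [0.6, -1.8], [-1.1, -0.1], [0.1, 1.4], [3.2, 1.0]]
```

View pics/w1o.png

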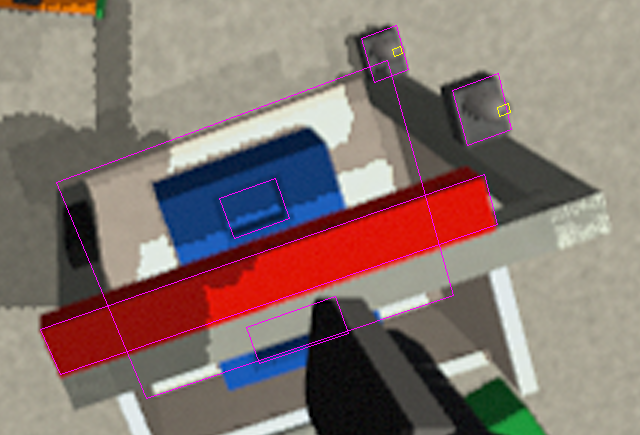

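```bash
python3 - <<'E'
from bench import ctrl
from h import *
delta(ctrl.get_obs(),.4383,.0095,.091,71.3)
E
```

```text
now [0.4994 0.001  0.3295] ang 75.25 -> dx dy dz [-0.74 -6.14 23.85] turn 3.95 t 2.35
```

>>> drive_tool(
  commands=[
    {"dx": -0.74,"dy": -6.14,"dz": 4,"turn": 3.95,"gripper": 0},
    {"dx": -0.74,"dy": -6.14,"dz": 9,"turn": 3.95,"gripper": 0},
    {"dx": -0.74,"dy": -6.14,"dz": 14,"turn": 3.95,"gripper": 0},
    {"dx": -0.74,"dy": -6.14,"dz": 18,"turn": 3.95,"gripper": 0},
    {"dx": -0.74,"dy": -6.14,"dz": 21,"turn": 3.95,"gripper": 0},
    {"dx": -0.74,"dy": -6.14,"dz": 23,"turn": 3.95,"gripper": 0},
    {"dx": -0.74,"dy": -6.14,"dz": 23.85,"turn": 3.95,"gripper": 0},
    {"dx": -0.74,"dy": -6.14,"dz": 23.85,"turn": 3.95,"gripper": 0},
    {"dx": -0.74,"dy": -6.14,"dz": 23.85,"turn": 3.95,"gripper": 1},
    {"dx": -0.74,"dy": -6.14,"dz": 23.85,"turn": 3.95,"gripper": 1},
    {"dx": -0.74,"dy": -6.14,"dz": 23.85,"turn": 3.95,"gripper": 1},
    {"dx": -0.74,"dy": -6.14,"dz": 23.85,"turn": 3.95,"gripper": 1},
    {"dx": -0.74,"dy": -6.14,"dz": 23.85,"turn": 3.95,"gripper": 1},
    {"dx": -0.74,"dy": -6.14,"dz": 23.85,"turn": 3.95,"gripper": 1},
  ],
)

```text
time_s: 4.1
eef_pos: [0.4388, 0.0087, 0.091]
eef_rot: [0.0, 0.813, 0.582, 0.0]
wrist_force: [0.3, 0.3, 2.3]
opening: 0.129
```

```bash
python3 - <<'E'
from bench import ctrl
from h import *
o=ctrl.get_obs();print(np.round(o['eef_pos'],4),o['opening'],o['wrist_force'],o['torque'])
c=ctrl.camera('wrist');cv2.imwrite('pics/w2.png',c['image'][:,:,::-1])
c=ctrl.camera('side');cv2.imwrite('pics/d2.png',c['image'][:,:,::-1])
delta(o,.4383,.0095,.345,71.3)
E
python3 crop.py pics/d2.png 200 120 330 270 4 pics/d2c.png
```

```text
[0.4388 0.0087 0.091 ] 0.12872108848240704 [0.340423   0.28057097 2.32621828] [ 0.19559497 -0.0952686   0.03600902]
now [0.4388 0.0087 0.091 ] ang 71.22 -> dx dy dz [  0.07  -0.05 -25.4 ] turn -0.08 t 4.1
```

View pics/w2.png

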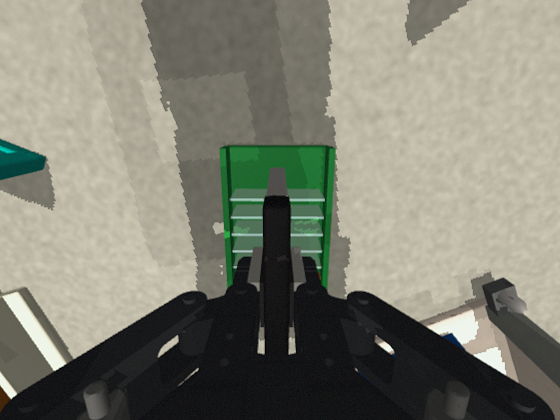

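View pics/d2c.png

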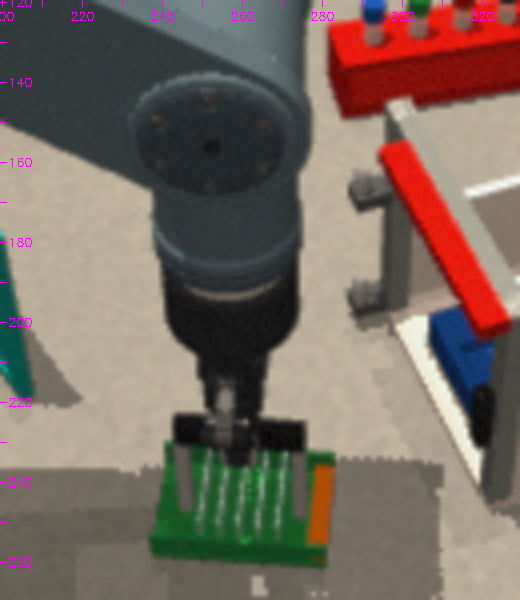

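>>> drive_tool(
  commands=[
    {"dx": 0,"dy": 0,"dz": -2,"turn": 0,"gripper": 1},
    {"dx": 0,"dy": 0,"dz": -6,"turn": 0,"gripper": 1},
    {"dx": 0,"dy": 0,"dz": -12,"turn": 0,"gripper": 1},
    {"dx": 0,"dy": 0,"dz": -18,"turn": 0,"gripper": 1},
    {"dx": 0,"dy": 0,"dz": -23,"turn": 0,"gripper": 1},
    {"dx": 0,"dy": 0,"dz": -25.4,"turn": 0,"gripper": 1},
    {"dx": 0,"dy": 0,"dz": -25.4,"turn": 0,"gripper": 1},
  ],
)

```text
time_s: 5.08
eef_pos: [0.4388, 0.0085, 0.3457]
eef_rot: [0.001, 0.813, 0.582, 0.001]
wrist_force: [1.4, -0.2, -4.6]
opening: 0.128
```

```bash
python3 - <<'E'
from bench import ctrl
from h import *
delta(ctrl.get_obs(),.61,-.07,.345,96.3)
E
```

```text
now [0.4388 0.0085 0.3457] ang 71.22 -> dx dy dz [-1.92 18.73  0.12] turn -25.08 t 5.075
```

>>> drive_tool(
  commands=[
    {"dx": -0.4,"dy": 4,"dz": 0,"turn": -6,"gripper": 1},
    {"dx": -1,"dy": 9,"dz": 0,"turn": -14,"gripper": 1},
    {"dx": -1.6,"dy": 14,"dz": 0,"turn": -21,"gripper": 1},
    {"dx": -1.9,"dy": 17.5,"dz": 0,"turn": -25,"gripper": 1},
    {"dx": -1.9,"dy": 18.7,"dz": 0,"turn": -25,"gripper": 1},
    {"dx": -1.9,"dy": 18.7,"dz": 0,"turn": -25,"gripper": 1},
    {"dx": -1.9,"dy": 18.7,"dz": 0,"turn": -25,"gripper": 1},
  ],
)

```text
time_s: 5.95
eef_pos: [0.6083, -0.0688, 0.344]
eef_rot: [-0.001, 0.668, 0.744, -0.0]
wrist_force: [0.4, -1.0, -3.6]
opening: 0.129
```

```bash
python3 - <<'E'
from bench import ctrl
from h import *
c=ctrl.camera('wrist');cv2.imwrite('pics/w3.png',c['image'][:,:,::-1]);pickle.dump(c,open('w3.pkl','wb'))
E
```

```text
(no output)
```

View pics/w3.png

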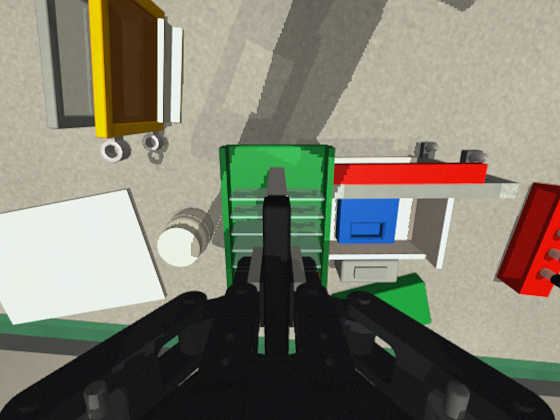

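```bash
python3 crop.py pics/w3.png 325 130 525 280 4 pics/w3b.png
```

```text
(no output)
```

View pics/w3b.png

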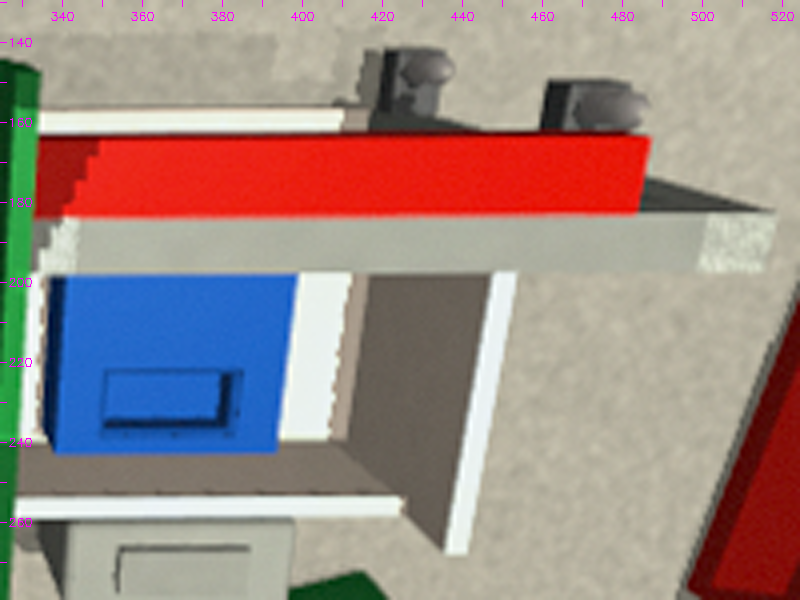

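```bash
python3 - <<'E'
from bench import ctrl
from h import *
C=cams();C['w']=pickle.load(open('w1.pkl','rb'));C['v']=pickle.load(open('w3.pkl','rb'));S,D='scene','side'
bo=[('v',(.038,0,.04),(367.3,229.8)),('v',(-.094,.06,.194),(487,163.3)),('v',(.075,.095,.095),(441.3,267.5)),('v',(-.093,.088,.148),(483.5,157))]
h=lambda o:[(a,b,(c[0]-.5,c[1]-.5)) for a,b,c in o]
b2=h([(S,(-.094,.06,.194),(289.5,242)),(S,(-.094,-.095,.194),(248.5,199)),(S,(.075,.095,.095),(238,320)),(S,(.075,-.095,.095),(192,259.5)),
(D,(-.094,.06,.194),(295,157)),(D,(-.094,-.095,.194),(319.5,200)),(D,(.075,.095,.095),(347.5,159.5)),(D,(.075,-.095,.095),(379,208))])
bw=[('w',(-.094,.06,.194),(420.5,219.3)),('w',(-.094,-.095,.194),(274,269.5)),('w',(-.093,.088,.148),(427,194.5)),]
for o in (bo,bo+bw,bo+bw+b2):
    p,r=fit(C,o,0,[.65,0.08,.1]);print('bay',p,r.round(1).tolist())
p=fit(C,bo+bw,0,[.65,0.08,.1])[0];c=C['v']
print('lip edge at y -.05',proj(c,pose(*p,0,[(-.094,-.03,.194)])), 'notch',proj(c,pose(*p,0,[(.05,-.025,.04),(.05,.025,.04),(.026,.025,.04),(.026,-.025,.04)])).round(1).tolist())
# tray: end stripe / bottom
o=ctrl.get_obs();print(o['eef_pos']); delta(o,p[0],p[1],.345,np.degrees(p[2])+90)
print('handle proj', proj(c,pose(o['eef_pos'][0],o['eef_pos'][1],p[2],o['eef_pos'][2]-.091,[(-.04,-.006,.11),(-.04,.006,.11),(-.055,-.037,.05),(-.055,.037,.05)])).round(1).tolist())
E
python3 crop.py pics/w3.png 210 135 345 285 4 pics/w3c.png
```

```text
bay [0.65539193 0.08164578 0.12194227] [[-0.2, 0.6], [-0.0, -0.3], [-0.0, -0.1], [0.2, 0.0]]
bay [0.6551686 0.0821491 0.11732  ] [[-0.0, 0.5], [0.9, -0.2], [0.1, 0.1], [1.0, 0.3], [0.0, -1.1], [-1.5, 0.4], [-0.8, 1.8]]
bay [0.65507046 0.08228968 0.11519547] [[0.0, 0.5], [1.3, -0.1], [0.1, 0.2], [1.3, 0.4], [0.4, -1.1], [-1.3, 0.0], [-0.5, 1.8], [-0.4, 0.2], [-1.8, -0.5], [0.2, -1.3], [-0.9, 0.1], [-0.7, -0.5], [0.3, 1.9], [-1.2, -0.7], [0.4, 1.1]]
lip edge at y -.05 [[394.96707286 163.81964719]] notch [[351.2, 237.3], [382.2, 237.1], [383.7, 223.2], [352.2, 223.4]]
[ 0.60844146 -0.06879528  0.3445745 ]
now [ 0.6084 -0.0688  0.3446] ang 96.23 -> dx dy dz [14.5   6.28 -0.04] turn -0.49 t 6.0
handle proj [[263.4, 208.5], [292.7, 208.3], [214.4, 153.4], [340.0, 152.5]]
```

View pics/w3c.png

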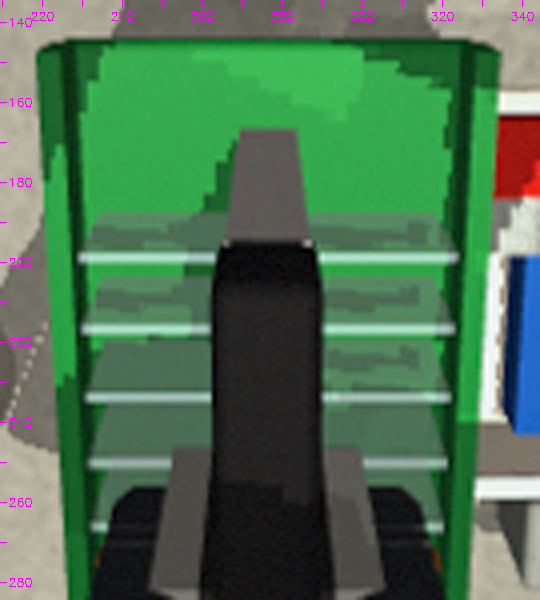

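```bash
python3 - <<'E'
from bench import ctrl
from h import *
delta(ctrl.get_obs(),.6560,.0825,.345,96.8)
E
```

```text
now [ 0.6084 -0.0688  0.3446] ang 96.23 -> dx dy dz [14.52  6.37 -0.04] turn -0.57 t 6.0
```

>>> drive_tool(
  commands=[
    {"dx": 4,"dy": 1.8,"dz": 0,"turn": -0.5,"gripper": 1},
    {"dx": 9,"dy": 4,"dz": 0,"turn": -0.5,"gripper": 1},
    {"dx": 13,"dy": 5.8,"dz": 0,"turn": -0.5,"gripper": 1},
    {"dx": 14.5,"dy": 6.4,"dz": 0,"turn": -0.5,"gripper": 1},
    {"dx": 14.5,"dy": 6.4,"dz": 3,"turn": -0.5,"gripper": 1},
    {"dx": 14.5,"dy": 6.4,"dz": 8,"turn": -0.5,"gripper": 1},
    {"dx": 14.5,"dy": 6.4,"dz": 13,"turn": -0.5,"gripper": 1},
    {"dx": 14.5,"dy": 6.4,"dz": 17,"turn": -0.5,"gripper": 1},
    {"dx": 14.5,"dy": 6.4,"dz": 19,"turn": -0.5,"gripper": 1},
    {"dx": 14.5,"dy": 6.4,"dz": 19.5,"turn": -0.5,"gripper": 1},
    {"dx": 14.5,"dy": 6.4,"dz": 19.5,"turn": -0.5,"gripper": 1},
    {"dx": 14.5,"dy": 6.4,"dz": 19.5,"turn": -0.5,"gripper": 1},
  ],
)

```text
time_s: 7.5
eef_pos: [0.6586, 0.0815, 0.1521]
eef_rot: [0.001, 0.664, 0.747, 0.001]
wrist_force: [-0.2, -0.2, -3.1]
opening: 0.132
```

```bash
python3 - <<'E'
from bench import ctrl
from h import *
for n in ('scene','side','wrist'):
    c=ctrl.camera(n);cv2.imwrite(f'pics/{n}4.png',c['image'][:,:,::-1])
o=ctrl.get_obs();delta(o,.6560,.0825,.117,96.8);print(o['wrist_force'],o['torque'])
E
python3 crop.py pics/scene4.png 185 180 335 330 5 pics/s4.png; python3 crop.py pics/side4.png 270 120 400 250 5 pics/d4.png
```

```text
now [0.6579 0.0816 0.1511] ang 96.73 -> dx dy dz [ 0.11 -0.19  3.41] turn -0.07 t 7.65
[ 0.02234431  0.49632775 -3.14891735] [ 0.01055996 -0.06474584 -0.05895283]
```

View pics/s4.png

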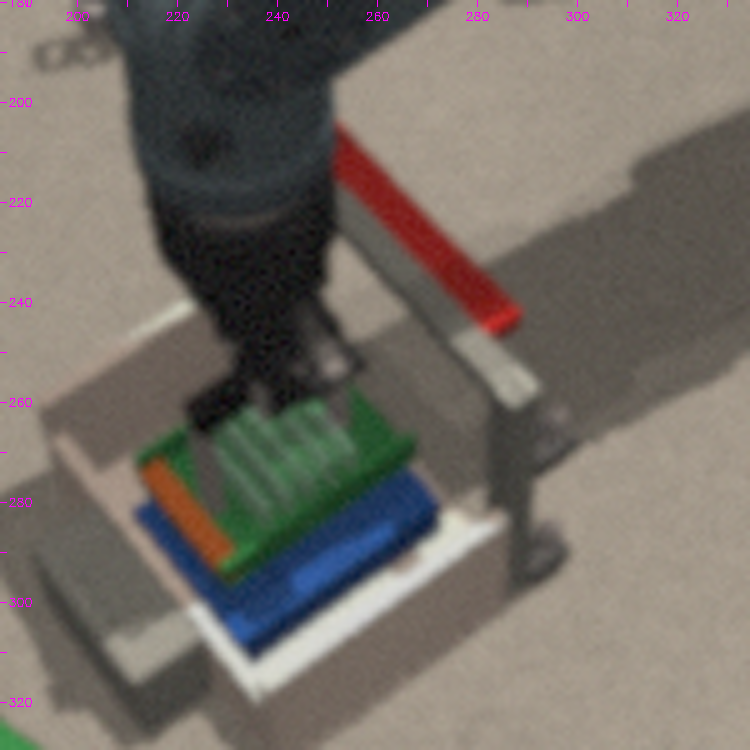

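View pics/d4.png

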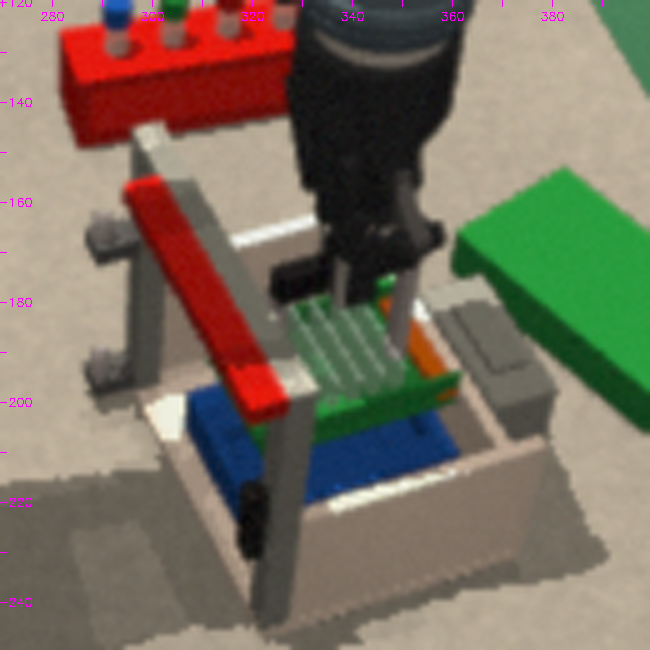

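View pics/wrist4.png

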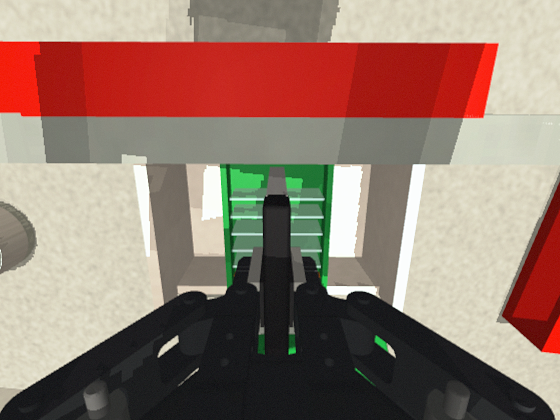

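```bash
python3 - <<'E'
from bench import ctrl
from h import *
c=ctrl.camera('wrist');cv2.imwrite('pics/w5.png',c['image'][:,:,::-1]);pickle.dump(c,open('w5.pkl','wb'))
o=ctrl.get_obs();print(o['eef_pos'])
print(proj(c,pose(.6553,.0819,.12,0,[(-.094,.06,.194),(.075,.095,.095),(.075,-.095,.095),(.0,.095,.095),(.0,-.095,.095)])).round(1).tolist())
E
python3 crop.py pics/w5.png 120 150 280 300 5 pics/w5l.png;python3 crop.py pics/w5.png 280 150 440 300 5 pics/w5r.png
```

```text
[0.65772423 0.08161585 0.15077966]
[[499.3, 39.3], [402.0, 316.7], [155.0, 317.0], [415.8, 225.7], [141.4, 226.0]]
```

View pics/w5l.png

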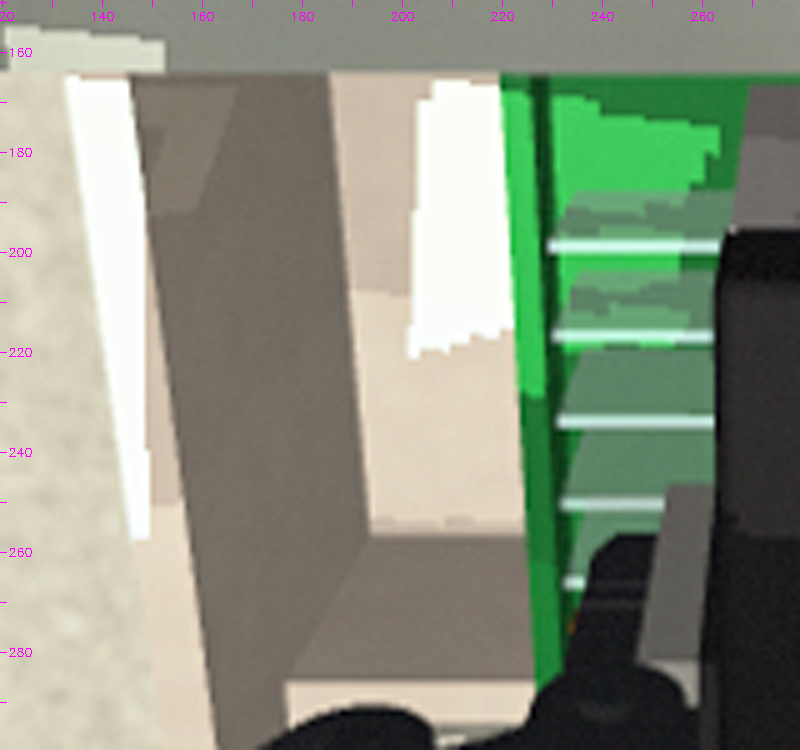

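View pics/w5r.png

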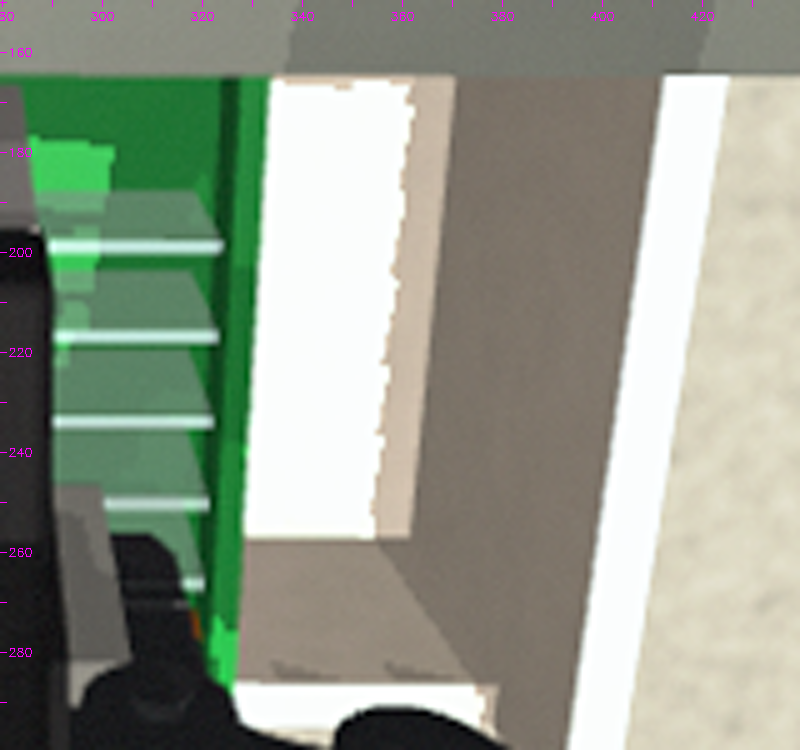

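>>> drive_tool(
  commands=[
    {"dx": 0.1,"dy": -0.1,"dz": 0.8,"turn": 0,"gripper": 1},
    {"dx": 0.1,"dy": -0.1,"dz": 1.2,"turn": 0,"gripper": 1},
    {"dx": 0.1,"dy": -0.1,"dz": 1.2,"turn": 0,"gripper": 1},
    {"dx": 0.1,"dy": -0.1,"dz": 1.2,"turn": 0,"gripper": 1},
  ],
)

```text
time_s: 8.2
eef_pos: [0.6562, 0.0825, 0.1377]
eef_rot: [-0.0, 0.664, 0.747, -0.0]
wrist_force: [0.0, -1.2, -3.3]
opening: 0.127
```

```bash
python3 - <<'E'
from bench import ctrl
from h import *
o=ctrl.get_obs();delta(o,.6560,.0824,.117,96.8);print(o['wrist_force'],o['torque'])
E
```

```text
now [0.6562 0.0825 0.1377] ang 96.72 -> dx dy dz [-0.01 -0.02  2.07] turn -0.08 t 8.2
[ 0.03780757 -1.23067962 -3.2921724 ] [ 0.00023621  0.05066621 -0.04017189]
```

>>> drive_tool(
  commands=[
    {"dx": 0,"dy": 0,"dz": 0.4,"turn": 0,"gripper": 1},
    {"dx": 0,"dy": 0,"dz": 0.8,"turn": 0,"gripper": 1},
    {"dx": 0,"dy": 0,"dz": 1.1,"turn": 0,"gripper": 1},
    {"dx": 0,"dy": 0,"dz": 1.2,"turn": 0,"gripper": 1},
    {"dx": 0,"dy": 0,"dz": 1.2,"turn": 0,"gripper": 1},
  ],
)

```text
time_s: 8.82
eef_pos: [0.6561, 0.0825, 0.1257]
eef_rot: [-0.0, 0.664, 0.747, -0.0]
wrist_force: [-0.6, -0.4, -3.7]
opening: 0.125
```

>>> drive_tool(
  commands=[
    {"dx": 0,"dy": 0,"dz": 0.3,"turn": 0,"gripper": 1},
    {"dx": 0,"dy": 0,"dz": 0.6,"turn": 0,"gripper": 1},
    {"dx": 0,"dy": 0,"dz": 0.7,"turn": 0,"gripper": 1},
    {"dx": 0,"dy": 0,"dz": 0.7,"turn": 0,"gripper": 1},
  ],
)

```text
time_s: 9.32
eef_pos: [0.6563, 0.0826, 0.1192]
eef_rot: [0.0, 0.664, 0.747, 0.0]
wrist_force: [-2.1, -0.4, 2.0]
opening: 0.132
```

>>> drive_tool(
  commands=[
    {"dx": 0,"dy": 0,"dz": 0.05,"turn": 0,"gripper": 0.6},
    {"dx": 0,"dy": 0,"dz": 0.05,"turn": 0,"gripper": 0.6},
    {"dx": 0,"dy": 0,"dz": 0.05,"turn": 0,"gripper": 0.6},
    {"dx": 0,"dy": 0,"dz": 0.05,"turn": 0,"gripper": 0.6},
    {"dx": 0,"dy": 0,"dz": -4,"turn": 0,"gripper": 0.6},
    {"dx": 0,"dy": 0,"dz": -9,"turn": 0,"gripper": 0.6},
    {"dx": 0,"dy": 0,"dz": -14,"turn": 0,"gripper": 0.6},
    {"dx": 0,"dy": 0,"dz": -19,"turn": 0,"gripper": 0.6},
    {"dx": 0,"dy": 0,"dz": -21,"turn": 0,"gripper": 0.6},
    {"dx": 0,"dy": 0,"dz": -21,"turn": 0,"gripper": 0.6},
  ],
)

```text
time_s: 10.58
eef_pos: [0.6567, 0.0825, 0.33]
eef_rot: [0.001, 0.664, 0.747, 0.001]
wrist_force: [0.1, -0.0, -1.0]
opening: 0.401
```

```bash
python3 - <<'E'
from bench import ctrl
from h import *
c=ctrl.camera('wrist');cv2.imwrite('pics/w6.png',c['image'][:,:,::-1]);pickle.dump(c,open('w6.pkl','wb'))
for n in ('scene','side'):
    k=ctrl.camera(n);cv2.imwrite(f'pics/{n}6.png',k['image'][:,:,::-1])
print(proj(c,pose(.6553,.0819,.12,.083,[(-.04,-.006,.055),(-.04,.006,.055),(.04,.006,.055),(.04,-.006,.055)])).round(1).tolist())
for n in ('scene','side'): print(n,proj(cams()[n],pose(.6553,.0819,.12,.083,[(-.04,-.006,.055),(-.04,.006,.055),(.04,.006,.055),(.04,-.006,.055)])).round(1).tolist())
delta(ctrl.get_obs(),.4933,-.252,.34,88.5)
E
python3 crop.py pics/scene6.png 185 180 335 330 5 pics/s6.png; python3 crop.py pics/side6.png 270 120 400 250 5 pics/d6.png
```

```text
[[271.3, 147.0], [282.3, 147.0], [281.9, 216.0], [271.7, 216.1]]
scene [[251.3, 248.5], [254.5, 251.9], [225.6, 271.3], [222.5, 267.6]]
side [[323.6, 184.5], [321.6, 181.2], [350.5, 172.8], [352.6, 176.1]]
now [0.6552 0.0825 0.3257] ang 96.72 -> dx dy dz [-31.32 -20.    -1.36] turn 8.22 t 10.725
```

View pics/w6.png

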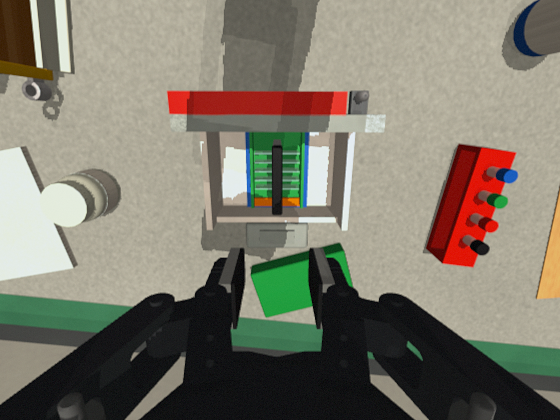

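View pics/s6.png

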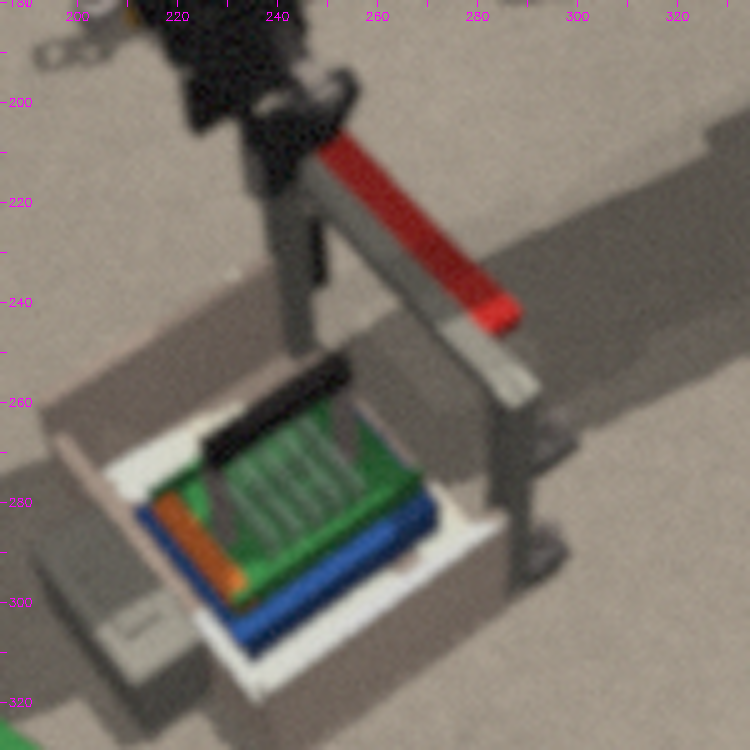

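View pics/d6.png

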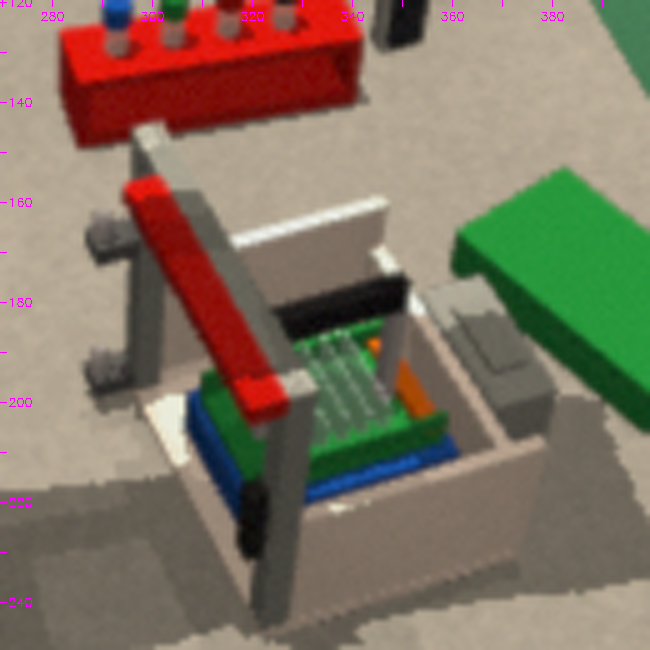

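The tray sits flat on the carrier with its orange end at the back. Next is the door.

```bash
python3 - <<'E'
from bench import ctrl
from h import *
delta(ctrl.get_obs(),.56,-.24,.35,88.5)
E
```

```text
now [0.6552 0.0825 0.3257] ang 96.72 -> dx dy dz [-30.91 -13.24  -2.39] turn 8.22 t 10.725
```

>>> drive_tool(
  commands=[
    {"dx": -4,"dy": -2,"dz": -2,"turn": 2,"gripper": 0.3},
    {"dx": -10,"dy": -5,"dz": -2.4,"turn": 4,"gripper": 0.3},
    {"dx": -16,"dy": -7,"dz": -2.4,"turn": 6,"gripper": 0.3},
    {"dx": -22,"dy": -9,"dz": -2.4,"turn": 8.2,"gripper": 0.3},
    {"dx": -27,"dy": -12,"dz": -2.4,"turn": 8.2,"gripper": 0.3},
    {"dx": -30.9,"dy": -13.2,"dz": -2.4,"turn": 8.2,"gripper": 0.3},
    {"dx": -30.9,"dy": -13.2,"dz": -2.4,"turn": 8.2,"gripper": 0.3},
    {"dx": -30.9,"dy": -13.2,"dz": -2.4,"turn": 8.2,"gripper": 0.3},
    {"dx": -30.9,"dy": -13.2,"dz": -2.4,"turn": 8.2,"gripper": 0.3},
  ],
)

```text
time_s: 11.85
eef_pos: [0.5615, -0.2384, 0.352]
eef_rot: [-0.001, 0.716, 0.699, 0.0]
wrist_force: [-0.3, -0.3, 0.7]
opening: 0.701
```

```bash
python3 - <<'E'
from bench import ctrl
from h import *
c=ctrl.camera('wrist');cv2.imwrite('pics/w7.png',c['image'][:,:,::-1]);pickle.dump(c,open('w7.pkl','wb'))
R=[(.08,.006,.08),(.08,-.006,.08),(-.08,-.006,.08),(-.08,.006,.08),(-.096,0,.062),(-.096,0,-.043)]
print(proj(c,pose(.4933,-.2521,3.116,.09,R)).round(1).tolist())
delta(ctrl.get_obs(),.4933,-.252,.34,88.5)
E
python3 crop.py pics/w7.png 210 20 370 220 4 pics/w7c.png
```

```text
[[255.1, 35.4], [267.7, 35.5], [268.5, 197.2], [257.7, 197.2], [263.9, 206.1], [266.5, 185.5]]
now [ 0.5616 -0.2384  0.3524] ang 88.63 -> dx dy dz [-1.52 -6.79  1.24] turn 0.13 t 11.9
```

View pics/w7.png

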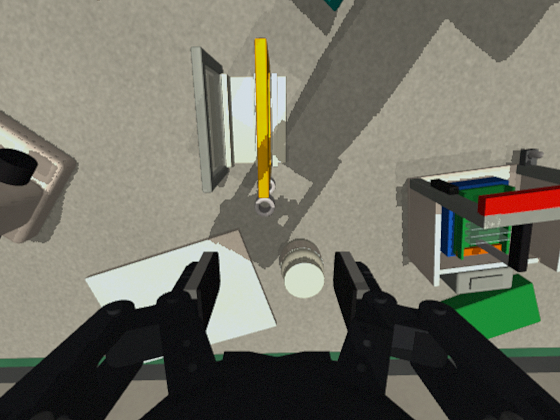

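View pics/w7c.png

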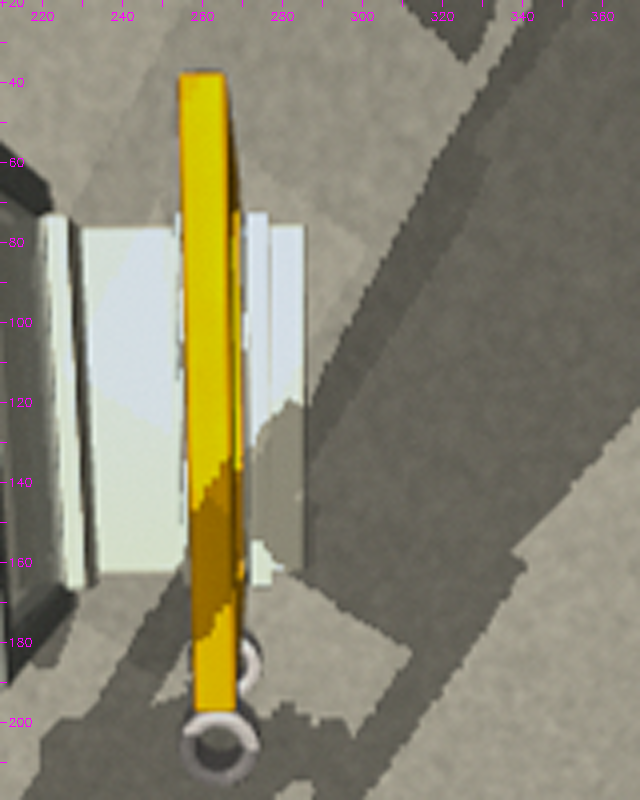

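```bash
python3 - <<'E'
from bench import ctrl
from h import *
C=cams();C['w']=pickle.load(open('w7.pkl','rb'))
R=[(.08,.006,.08),(.08,-.006,.08),(-.08,-.006,.08),(-.08,.006,.08),(-.096,0,.062)]
px=[(254.3,37.5),(266,37.5),(268.3,196.8),(258,197),(264,205.5)]
p,r=fit(C,[('w',a,b) for a,b in zip(R,px)],.09,[.49,-.25,3.1]);print(p,r.round(1).tolist())
o=ctrl.get_obs();delta(o,p[0],p[1],.152,np.degrees(p[2])-90)
E
```

```text
[ 0.49404176 -0.25267662  3.12360919] [[-0.4, -1.1], [0.4, -1.2], [0.2, 1.0], [-0.2, 0.9], [0.0, 1.2]]
now [ 0.5616 -0.2384  0.3524] ang 88.63 -> dx dy dz [-1.6  -6.71 20.04] turn -0.34 t 11.9
```

>>> drive_tool(
  commands=[
    {"dx": -1.6,"dy": -6.7,"dz": 4,"turn": -0.3,"gripper": 0.3},
    {"dx": -1.6,"dy": -6.7,"dz": 9,"turn": -0.3,"gripper": 0.3},
    {"dx": -1.6,"dy": -6.7,"dz": 13,"turn": -0.3,"gripper": 0.3},
    {"dx": -1.6,"dy": -6.7,"dz": 17,"turn": -0.3,"gripper": 0.3},
    {"dx": -1.6,"dy": -6.7,"dz": 19.5,"turn": -0.3,"gripper": 0.3},
    {"dx": -1.6,"dy": -6.7,"dz": 20.4,"turn": -0.3,"gripper": 0.3},
    {"dx": -1.6,"dy": -6.7,"dz": 20.5,"turn": -0.3,"gripper": 0.3},
    {"dx": -1.6,"dy": -6.7,"dz": 20.5,"turn": -0.3,"gripper": 0.3},
  ],
)

```text
time_s: 12.9
eef_pos: [0.4947, -0.2544, 0.1491]
eef_rot: [0.001, 0.714, 0.7, 0.0]
wrist_force: [0.4, -0.4, 0.2]
opening: 0.696
```

```bash
python3 - <<'E'
from bench import ctrl
from h import *
for n in ('side','wrist'):
    k=ctrl.camera(n);cv2.imwrite(f'pics/{n}8.png',k['image'][:,:,::-1])
o=ctrl.get_obs();delta(o,.4940,-.2527,.147,88.97)
E
python3 crop.py pics/side8.png 240 240 400 390 5 pics/d8.png
```

```text
now [ 0.4946 -0.2545  0.1491] ang 88.83 -> dx dy dz [ 0.18 -0.06  0.21] turn -0.14 t 13.0
```

View pics/d8.png

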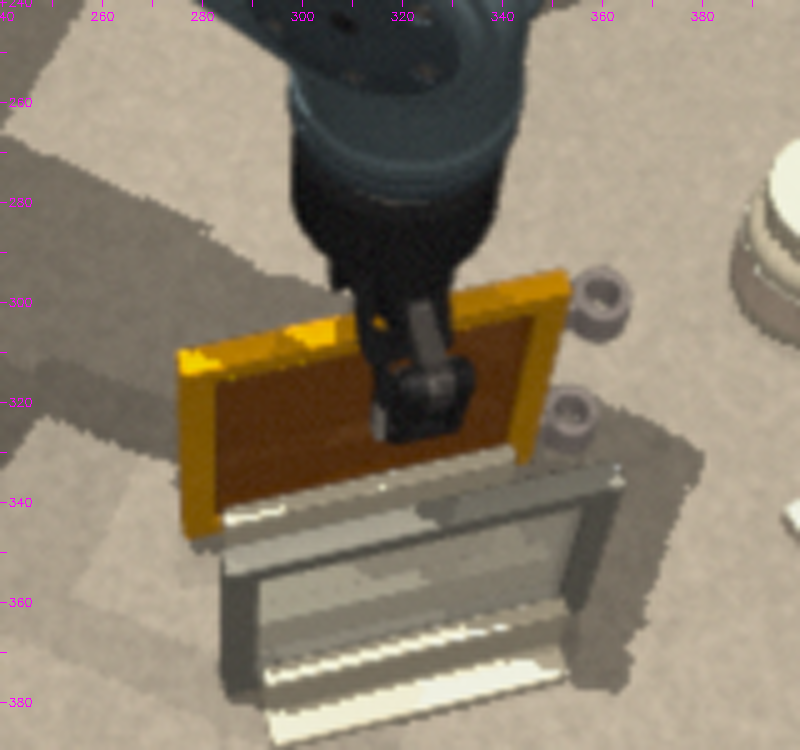

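View pics/wrist8.png

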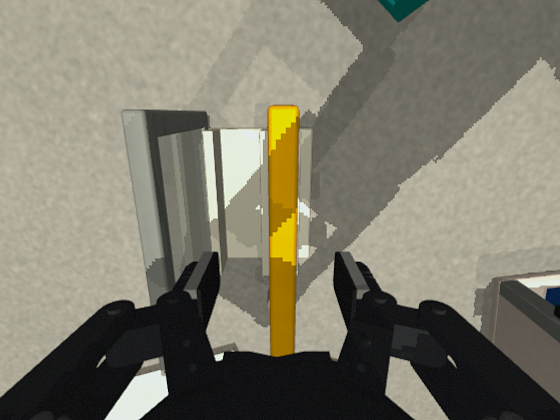

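>>> drive_tool(
  commands=[
    {"dx": 0.2,"dy": -0.1,"dz": 0.25,"turn": -0.1,"gripper": 0.3},
    {"dx": 0.2,"dy": -0.1,"dz": 0.25,"turn": -0.1,"gripper": 0.6},
    {"dx": 0.2,"dy": -0.1,"dz": 0.25,"turn": -0.1,"gripper": 1},
    {"dx": 0.2,"dy": -0.1,"dz": 0.25,"turn": -0.1,"gripper": 1},
    {"dx": 0.2,"dy": -0.1,"dz": 0.25,"turn": -0.1,"gripper": 1},
    {"dx": 0.2,"dy": -0.1,"dz": 0.25,"turn": -0.1,"gripper": 1},
  ],
)

```text
time_s: 13.75
eef_pos: [0.493, -0.2522, 0.1455]
eef_rot: [0.0, 0.714, 0.7, -0.0]
wrist_force: [0.1, 1.0, 2.7]
opening: 0.132
```

```bash
python3 - <<'E'
from bench import ctrl
from h import *
o=ctrl.get_obs();delta(o,.4940,-.2527,.30,88.97);print(o['wrist_force'],o['opening'])
c=ctrl.camera('wrist');cv2.imwrite('pics/w9.png',c['image'][:,:,::-1]);pickle.dump(c,open('w9.pkl','wb'))
E
```

```text
now [ 0.493  -0.2522  0.1455] ang 88.92 -> dx dy dz [ -0.05   0.11 -15.45] turn -0.05 t 13.75
[0.09055193 1.04799546 2.66495746] 0.13160755513932698
```

View pics/w9.png

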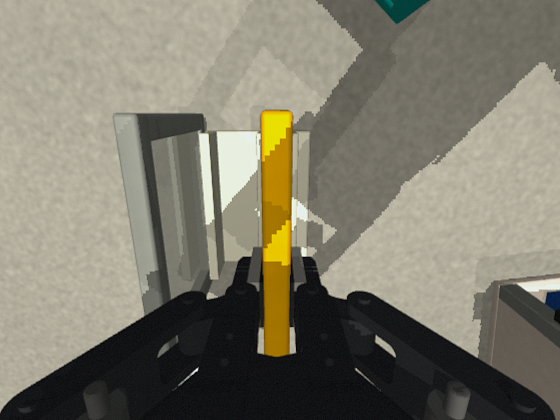

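```bash
cat >> h.py <<'E'
def doorT(theta,bay=(.6553,.0819,.12),off=-.001):
    x,y,a=bay
    pin=pose(x,y,a,0,(-.093,.088,0))[0]
    yaw=a-np.pi/2-np.radians(theta)
    c=pose(pin[0],pin[1],yaw,0,(.096-off,0,0))[0]
    return pin,c,np.degrees(yaw)
E
python3 - <<'E'
from bench import ctrl
from h import *
o=ctrl.get_obs()
pin,c,yaw=doorT(50);print(pin,c,yaw)
s=pose(c[0],c[1],.12,0,(-.07,0,0))[0]
delta(o,s[0],s[1],.33,yaw-90)
E
```

```text
[0.55243412 0.15813392 0.        ] [0.48612628 0.08733654 0.        ] -133.12450645843012
now [ 0.493  -0.2522  0.1455] ang 88.92 -> dx dy dz [ 32.96  -8.25 -18.46] turn -47.95 t 13.8
```

>>> drive_tool(
  commands=[
    {"dx": 0,"dy": 0,"dz": -2,"turn": 0,"gripper": 1},
    {"dx": 0,"dy": 0,"dz": -5,"turn": 0,"gripper": 1},
    {"dx": 0,"dy": 0,"dz": -9,"turn": 0,"gripper": 1},
    {"dx": 0,"dy": 0,"dz": -14,"turn": 0,"gripper": 1},
    {"dx": 0,"dy": 0,"dz": -17.5,"turn": 0,"gripper": 1},
    {"dx": 0,"dy": 0,"dz": -18.5,"turn": 0,"gripper": 1},
    {"dx": 3,"dy": -1,"dz": -18.5,"turn": -4,"gripper": 1},
    {"dx": 8,"dy": -2,"dz": -18.5,"turn": -12,"gripper": 1},
    {"dx": 13,"dy": -3,"dz": -18.5,"turn": -20,"gripper": 1},
    {"dx": 18,"dy": -4.5,"dz": -18.5,"turn": -28,"gripper": 1},
    {"dx": 23,"dy": -6,"dz": -18.5,"turn": -36,"gripper": 1},
    {"dx": 28,"dy": -7,"dz": -18.5,"turn": -43,"gripper": 1},
    {"dx": 31.5,"dy": -8,"dz": -18.5,"turn": -47,"gripper": 1},
    {"dx": 33,"dy": -8.2,"dz": -18.5,"turn": -48,"gripper": 1},
    {"dx": 33,"dy": -8.2,"dz": -18.5,"turn": -48,"gripper": 1},
    {"dx": 33,"dy": -8.2,"dz": -18.5,"turn": -48,"gripper": 1},
  ],
)

```text
time_s: 15.8
eef_pos: [0.4172, 0.0785, 0.3296]
eef_rot: [-0.0, 0.368, 0.93, -0.0]
wrist_force: [-0.3, -0.1, -4.6]
opening: 0.129
```

```bash
python3 - <<'E'
from bench import ctrl
from h import *
o=ctrl.get_obs();pin,c,yaw=doorT(50);s=pose(c[0],c[1],.12,0,(-.07,0,0))[0]
delta(o,s[0],s[1],.1905,yaw-90);print(o['opening'],o['wrist_force'],o['torque'])
for n in ('scene','side'):
    k=ctrl.camera(n);cv2.imwrite(f'pics/{n}10.png',k['image'][:,:,::-1])
E
```

```text
now [0.4172 0.0785 0.3296] ang 136.83 -> dx dy dz [7.000e-02 1.000e-02 1.391e+01] turn -0.04 t 15.8
0.12907232989484022 [-0.29084225 -0.09690951 -4.57422508] [-0.03702342  0.00972766 -0.0463743 ]
```

View pics/scene10.png

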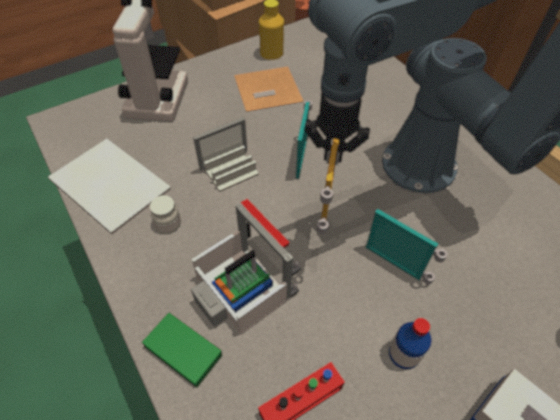

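View pics/side10.png

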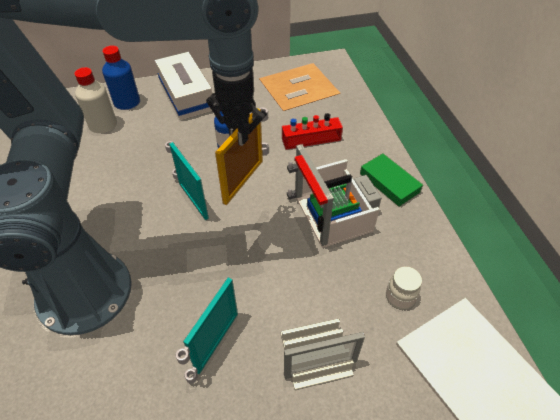

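>>> drive_tool(
  commands=[
    {"dx": 0.1,"dy": 0,"dz": 3,"turn": 0,"gripper": 1},
    {"dx": 0.1,"dy": 0,"dz": 7,"turn": 0,"gripper": 1},
    {"dx": 0.1,"dy": 0,"dz": 11,"turn": 0,"gripper": 1},
    {"dx": 0.1,"dy": 0,"dz": 13.5,"turn": 0,"gripper": 1},
    {"dx": 0.1,"dy": 0,"dz": 13.9,"turn": 0,"gripper": 1},
    {"dx": 0.1,"dy": 0,"dz": 13.9,"turn": 0,"gripper": 1},
    {"dx": 0.1,"dy": 0,"dz": 13.9,"turn": 0,"gripper": 1},
  ],
)

```text
time_s: 16.77
eef_pos: [0.4175, 0.0798, 0.1928]
eef_rot: [0.001, 0.367, 0.93, 0.0]
wrist_force: [-0.3, 1.0, -5.3]
opening: 0.129
```

```bash
python3 - <<'E'
from bench import ctrl
from h import *
o=ctrl.get_obs();pin,c,yaw=doorT(50)
delta(o,c[0],c[1],.1905,yaw-90);print(o['opening'],o['wrist_force'],o['torque'])
x,y,z=o['eef_pos']
for n in ('scene','side'):
    k=ctrl.camera(n);cv2.imwrite(f'pics/{n}11.png',k['image'][:,:,::-1])
    ce=pose(x,y,np.radians(yaw),0,(-.001,0,0))[0]
    print(n,'knuckle tops',proj(k,pose(ce[0],ce[1],np.radians(yaw),z-.0555,[(-.096,0,.062),(-.096,0,-.043)])).round(1).tolist(),'pin tips',proj(k,[(pin[0],pin[1],.15),(pin[0],pin[1],.045)]).round(1).tolist())
E
python3 crop.py pics/scene11.png 220 170 350 310 5 pics/s11.png; python3 crop.py pics/side11.png 210 110 330 240 5 pics/d11.png
```

```text
now [0.4175 0.0798 0.1928] ang 136.9 -> dx dy dz [-4.49  5.24  0.24] turn 0.02 t 16.775
0.12868940687283995 [-0.27430389  0.9864502  -5.25915704] [-0.03486815  0.06611338 -0.00457096]
scene knuckle tops [[320.8, 232.3], [317.4, 257.4]] pin tips [[295.7, 260.8], [294.3, 283.4]]
side knuckle tops [[263.6, 154.0], [264.8, 183.1]] pin tips [[289.8, 161.3], [289.3, 188.7]]
```

View pics/s11.png

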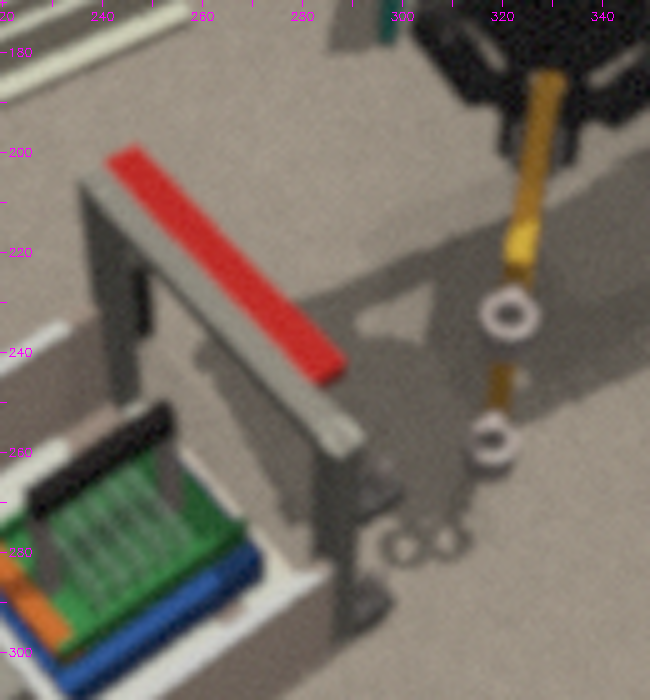

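View pics/d11.png

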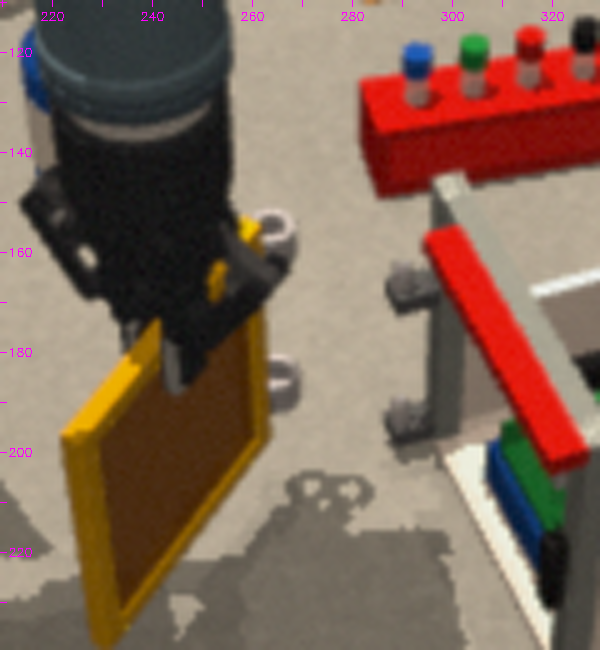

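>>> drive_tool(
  commands=[
    {"dx": -1.2,"dy": 1.4,"dz": 0.1,"turn": 0,"gripper": 1},
    {"dx": -2.6,"dy": 3,"dz": 0.2,"turn": 0,"gripper": 1},
    {"dx": -3.8,"dy": 4.4,"dz": 0.2,"turn": 0,"gripper": 1},
    {"dx": -4.5,"dy": 5.2,"dz": 0.2,"turn": 0,"gripper": 1},
    {"dx": -4.5,"dy": 5.2,"dz": 0.2,"turn": 0,"gripper": 1},
    {"dx": -4.5,"dy": 5.2,"dz": 0.2,"turn": 0,"gripper": 1},
    {"dx": -4.5,"dy": 5.2,"dz": 0.2,"turn": 0,"gripper": 1},
  ],
)

```text
time_s: 17.75
eef_pos: [0.4842, 0.0873, 0.1893]
eef_rot: [-0.0, 0.367, 0.93, -0.0]
wrist_force: [0.1, -0.6, -5.3]
opening: 0.131
```

```bash
python3 - <<'E'
from bench import ctrl
from h import *
o=ctrl.get_obs();pin,c,yaw=doorT(50)
delta(o,c[0],c[1],.1455,yaw-90);print(o['opening'],o['wrist_force'],o['torque'])
x,y,z=o['eef_pos']
for n in ('scene','side'):
    k=ctrl.camera(n);cv2.imwrite(f'pics/{n}12.png',k['image'][:,:,::-1])
    ce=pose(x,y,np.radians(yaw),0,(-.001,0,0))[0]
    print(n,'knuckle tops',proj(k,pose(ce[0],ce[1],np.radians(yaw),z-.0555,[(-.096,0,.062),(-.096,0,-.043)])).round(1).tolist(),'pin tips',proj(k,[(pin[0],pin[1],.15),(pin[0],pin[1],.045)]).round(1).tolist())
E
python3 crop.py pics/scene12.png 250 200 340 310 7 pics/s12.png; python3 crop.py pics/side12.png 250 120 330 220 7 pics/d12.png
```

```text
now [0.4842 0.0873 0.1893] ang 136.93 -> dx dy dz [-0.14  0.14  4.38] turn 0.05 t 17.75
0.13056058959903494 [ 0.13058922 -0.63711811 -5.32737583] [-0.02415076  0.04089472  0.04912004]
scene knuckle tops [[297.2, 249.4], [295.6, 273.6]] pin tips [[295.7, 260.8], [294.3, 283.4]]
side knuckle tops [[289.3, 148.3], [288.8, 177.4]] pin tips [[289.8, 161.3], [289.3, 188.7]]
```

View pics/s12.png

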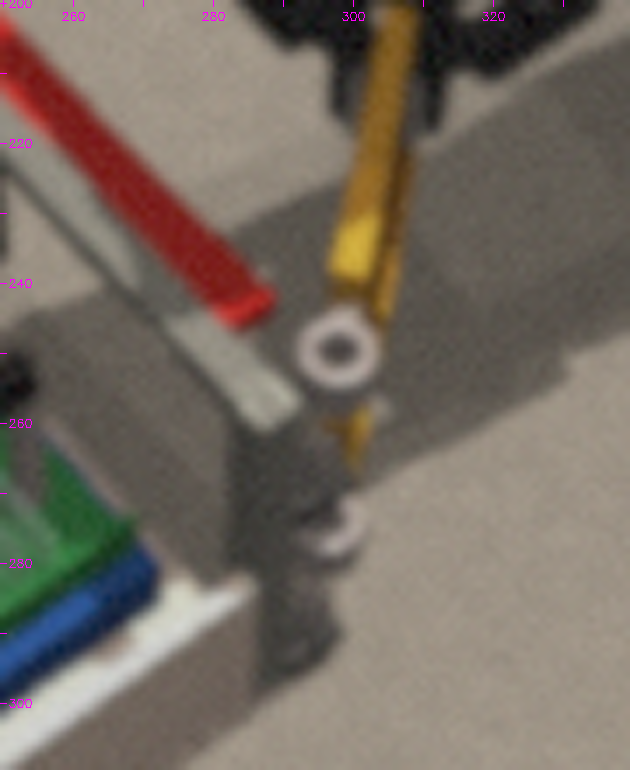

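View pics/d12.png

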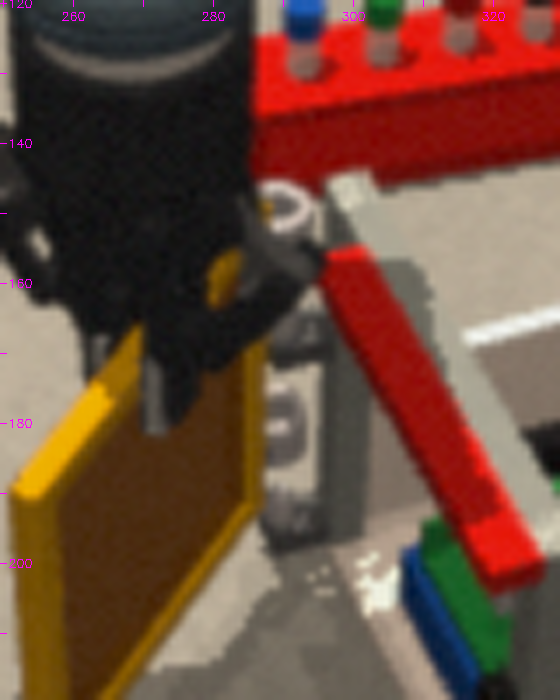

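>>> drive_tool(
  commands=[
    {"dx": -0.1,"dy": 0.1,"dz": 0.5,"turn": 0,"gripper": 1},
    {"dx": -0.15,"dy": 0.15,"dz": 1,"turn": 0,"gripper": 1},
    {"dx": -0.15,"dy": 0.15,"dz": 1.5,"turn": 0,"gripper": 1},
    {"dx": -0.15,"dy": 0.15,"dz": 2,"turn": 0,"gripper": 1},
    {"dx": -0.15,"dy": 0.15,"dz": 2,"turn": 0,"gripper": 1},
    {"dx": -0.15,"dy": 0.15,"dz": 2,"turn": 0,"gripper": 1},
    {"dx": -0.15,"dy": 0.15,"dz": 2,"turn": 0,"gripper": 1},
  ],
)

```text
time_s: 18.73
eef_pos: [0.487, 0.0874, 0.1695]
eef_rot: [0.0, 0.367, 0.93, 0.0]
wrist_force: [0.2, 0.0, -4.3]
opening: 0.129
```

```bash
python3 - <<'E'
from bench import ctrl
from h import *
o=ctrl.get_obs();pin,c,yaw=doorT(50)
delta(o,c[0],c[1],.1455,yaw-90);print(o['opening'],o['wrist_force'],o['torque'])
for n in ('scene','side'):
    k=ctrl.camera(n);cv2.imwrite(f'pics/{n}13.png',k['image'][:,:,::-1])
E
python3 crop.py pics/scene13.png 250 200 340 310 7 pics/s13.png; python3 crop.py pics/side13.png 250 120 330 220 7 pics/d13.png
```

```text
now [0.487  0.0874 0.1695] ang 136.92 -> dx dy dz [ 0.06 -0.07  2.4 ] turn 0.05 t 18.725
0.12917529378186984 [ 0.24685856  0.02189297 -4.32682556] [-0.07146081  0.02627494 -0.01984508]
```

View pics/s13.png

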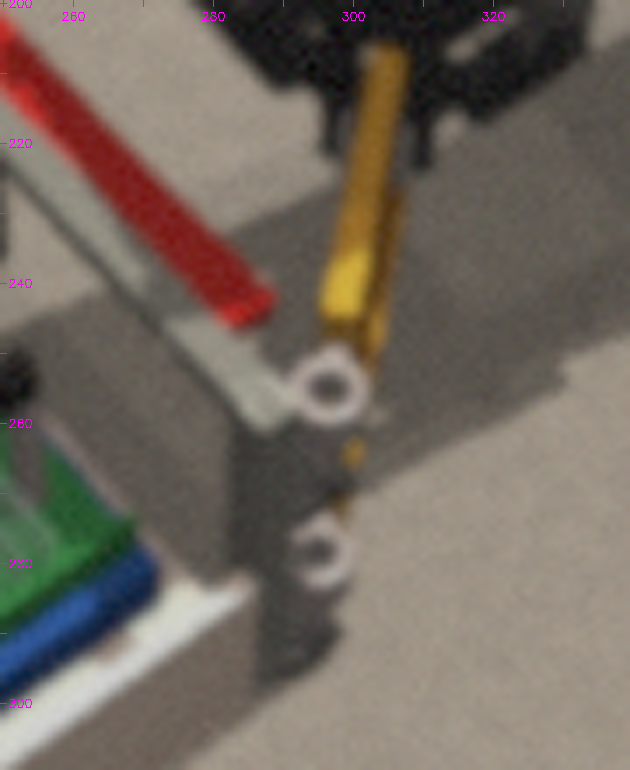

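View pics/d13.png

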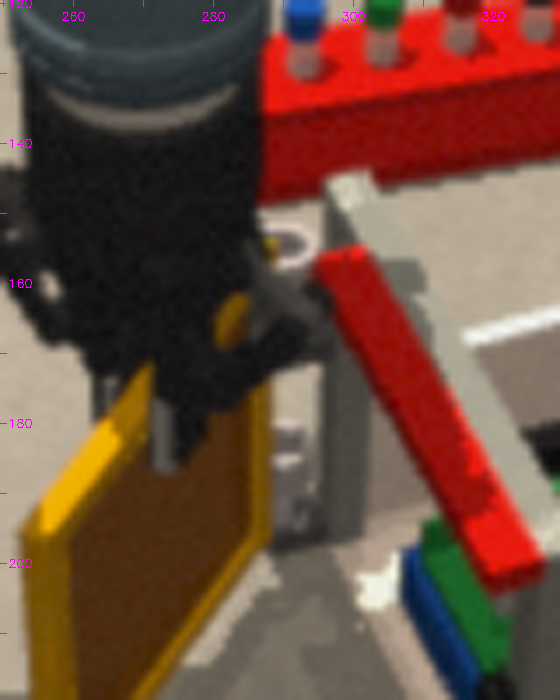

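>>> drive_tool(
  commands=[
    {"dx": 0,"dy": 0,"dz": 0.3,"turn": 0,"gripper": 1},
    {"dx": 0,"dy": 0,"dz": 0.6,"turn": 0,"gripper": 1},
    {"dx": 0,"dy": 0,"dz": 0.8,"turn": 0,"gripper": 1},
    {"dx": 0,"dy": 0,"dz": 0.8,"turn": 0,"gripper": 1},
  ],
)

```text
time_s: 19.32
eef_pos: [0.4867, 0.0874, 0.161]
eef_rot: [-0.0, 0.367, 0.93, -0.0]
wrist_force: [0.1, 0.5, -4.0]
opening: 0.133
```

>>> drive_tool(
  commands=[
    {"dx": 0,"dy": 0,"dz": 0.3,"turn": 0,"gripper": 1},
    {"dx": 0,"dy": 0,"dz": 0.6,"turn": 0,"gripper": 1},
    {"dx": 0,"dy": 0,"dz": 0.8,"turn": 0,"gripper": 1},
    {"dx": 0,"dy": 0,"dz": 0.8,"turn": 0,"gripper": 1},
  ],
)

```text
time_s: 19.82
eef_pos: [0.4867, 0.0874, 0.153]
eef_rot: [-0.0, 0.367, 0.93, -0.0]
wrist_force: [0.4, -0.0, -4.5]
opening: 0.129
```

>>> drive_tool(
  commands=[
    {"dx": 0,"dy": 0,"dz": 0.2,"turn": 0,"gripper": 1},
    {"dx": 0,"dy": 0,"dz": 0.4,"turn": 0,"gripper": 1},
    {"dx": 0,"dy": 0,"dz": 0.6,"turn": 0,"gripper": 1},
    {"dx": 0,"dy": 0,"dz": 0.7,"turn": 0,"gripper": 1},
    {"dx": 0,"dy": 0,"dz": 0.7,"turn": 0,"gripper": 1},
  ],
)

```text
time_s: 20.45
eef_pos: [0.4868, 0.0874, 0.1462]
eef_rot: [-0.0, 0.367, 0.93, -0.0]
wrist_force: [-1.0, -0.3, -4.8]
opening: 0.129
```

>>> drive_tool(
  commands=[
    {"dx": 0,"dy": 0,"dz": 0.1,"turn": 0,"gripper": 1},
    {"dx": 0,"dy": 0,"dz": 0.2,"turn": 0,"gripper": 1},
    {"dx": 0,"dy": 0,"dz": 0.2,"turn": 0,"gripper": 1},
  ],
)

```text
time_s: 20.82
eef_pos: [0.4872, 0.0872, 0.145]
eef_rot: [0.0, 0.367, 0.93, 0.0]
wrist_force: [-3.5, -2.3, 2.9]
opening: 0.132
```

```bash
python3 - <<'E'
from bench import ctrl
from h import *
o=ctrl.get_obs();pin,c,yaw=doorT(50)
print(np.round(o['eef_pos'],4),o['wrist_force'])
for n in ('scene','side'):
    k=ctrl.camera(n);cv2.imwrite(f'pics/{n}14.png',k['image'][:,:,::-1])
    print(n,proj(k,[(pin[0],pin[1],.152),(pin[0],pin[1],.047)]).round(1).tolist())
E
python3 crop.py pics/scene14.png 250 200 340 310 7 pics/s14.png; python3 crop.py pics/side14.png 250 120 330 220 7 pics/d14.png
```

```text
[0.4872 0.0872 0.145 ] [-3.53039815 -2.31481888  2.91519534]
scene [[295.8, 260.4], [294.3, 283.0]]
side [[289.8, 160.8], [289.3, 188.2]]
```

View pics/s14.png

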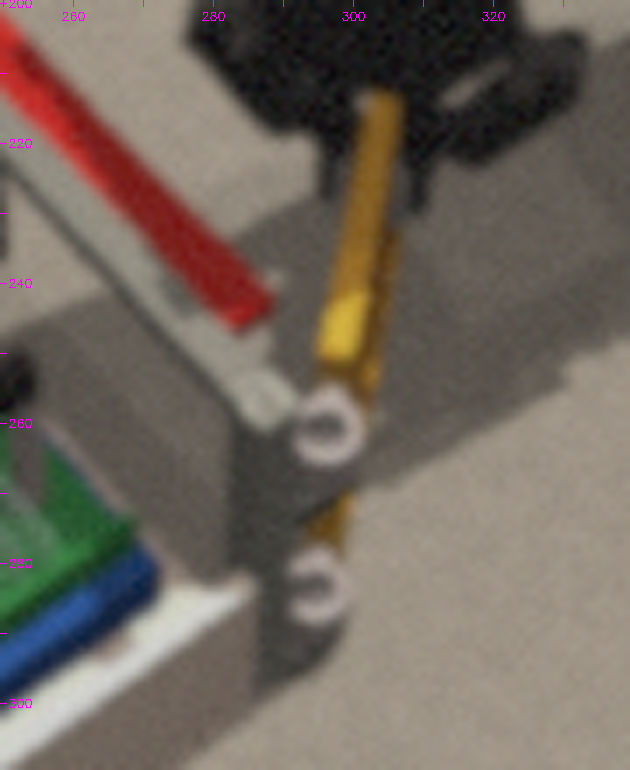

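View pics/d14.png

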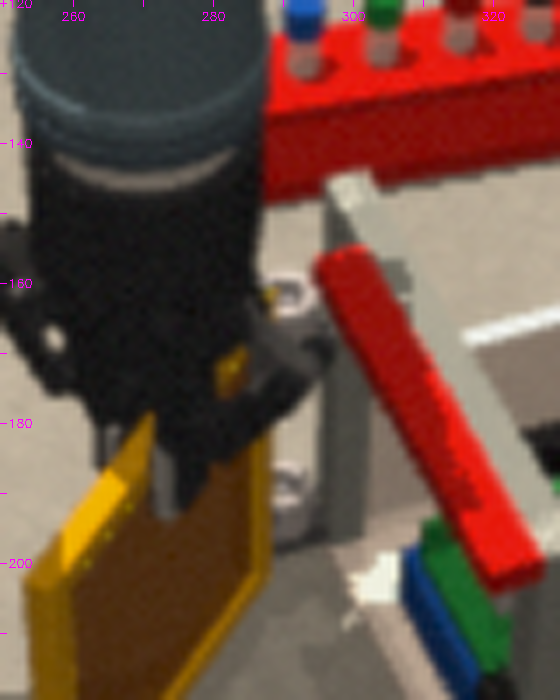

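>>> drive_tool(
  commands=[
    {"dx": 0,"dy": 0,"dz": 0.1,"turn": 0,"gripper": 0.85},
    {"dx": 0,"dy": 0,"dz": 0.1,"turn": 0,"gripper": 0.6},
    {"dx": 0,"dy": 0,"dz": 0.1,"turn": 0,"gripper": 0.6},
    {"dx": 0,"dy": 0,"dz": 0.1,"turn": 0,"gripper": 0.6},
    {"dx": 0,"dy": 0,"dz": 0.1,"turn": 0,"gripper": 0.6},
    {"dx": 0,"dy": 0,"dz": -1.5,"turn": 0,"gripper": 0.6},
    {"dx": 0,"dy": 0,"dz": -4,"turn": 0,"gripper": 0.6},
    {"dx": 0,"dy": 0,"dz": -8,"turn": 0,"gripper": 0.6},
    {"dx": 0,"dy": 0,"dz": -11,"turn": 0,"gripper": 0.6},
    {"dx": 0,"dy": 0,"dz": -11,"turn": 0,"gripper": 0.6},
  ],
)

```text
time_s: 22.18
eef_pos: [0.4888, 0.0873, 0.2583]
eef_rot: [0.003, 0.367, 0.93, 0.001]
wrist_force: [0.2, -0.4, -0.3]
opening: 0.396
```

```bash
cat >> h.py <<'E'
def push(theta,d,lx=.06,bay=(.6553,.0819,.12)):
    pin,c,yaw=doorT(theta,bay,0);return pose(c[0],c[1],np.radians(yaw),0,(lx,-d,0))[0][:2]
E
python3 - <<'E'
from bench import ctrl
from h import *
o=ctrl.get_obs();print(o['q'].round(2) if hasattr(o['q'],'round') else o['q'])
p=push(50,.04);delta(o,p[0],p[1],.255,96.9)
R=[(.08,0,.08),(-.08,0,.08),(-.096,0,.062),(-.096,0,-.043)]
pin,c,yaw=doorT(50,off=0)
for n in ('scene','side','wrist'):
    k=ctrl.camera(n);cv2.imwrite(f'pics/{n}15.png',k['image'][:,:,::-1])
    print(n,proj(k,pose(c[0],c[1],np.radians(yaw),.09,R)).round(1).tolist())
E
python3 crop.py pics/scene15.png 230 170 350 310 5 pics/s15.png; python3 crop.py pics/side15.png 230 110 350 240 5 pics/d15.png
```

```text
[-0.06 -0.02  1.78  0.    1.37 -2.45]
now [0.4888 0.0873 0.2583] ang 136.93 -> dx dy dz [ 4.2  -6.08  0.28] turn 40.03 t 22.175
scene [[308.4, 194.5], [297.3, 250.0], [295.8, 260.4], [294.3, 283.0]]
side [[253.8, 202.6], [286.9, 159.6], [289.8, 160.8], [289.3, 188.2]]
wrist [[277.9, 110.5], [277.1, 303.7], [277.0, 306.4], [276.8, 255.2]]
```

View pics/s15.png

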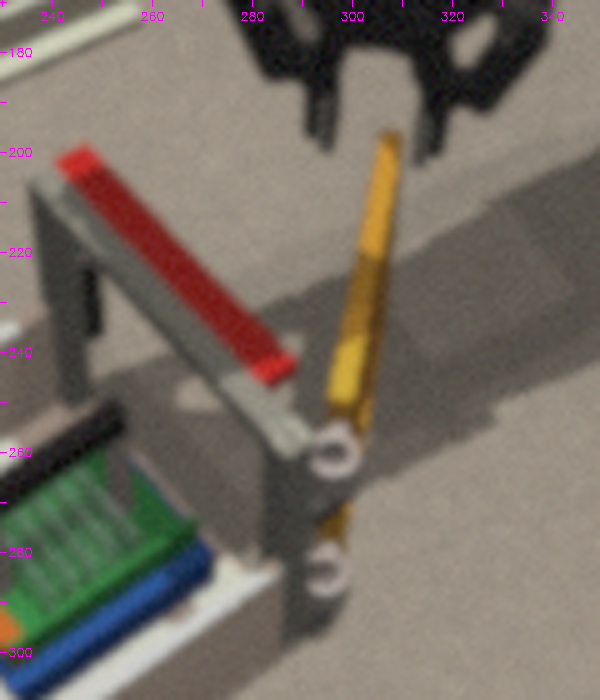

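View pics/d15.png

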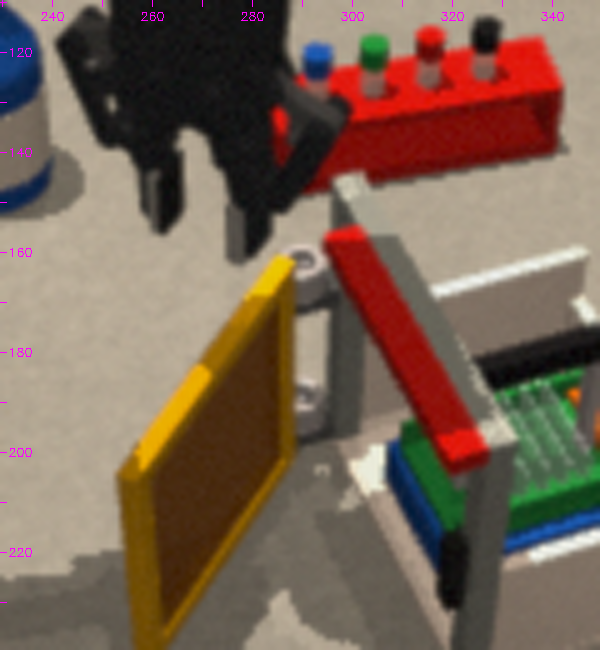

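View pics/wrist15.png

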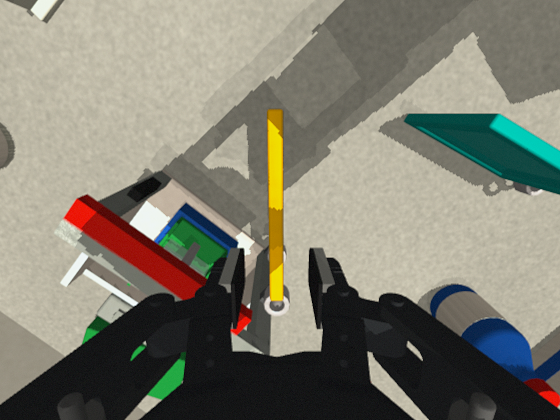

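>>> drive_tool(
  commands=[
    {"dx": 1,"dy": -2,"dz": 0,"turn": 8,"gripper": 1},
    {"dx": 2.5,"dy": -4,"dz": 0,"turn": 18,"gripper": 1},
    {"dx": 4.2,"dy": -6.1,"dz": 0,"turn": 28,"gripper": 1},
    {"dx": 4.2,"dy": -6.1,"dz": 0.2,"turn": 37,"gripper": 1},
    {"dx": 4.2,"dy": -6.1,"dz": 0.3,"turn": 40,"gripper": 1},
    {"dx": 4.2,"dy": -6.1,"dz": 3,"turn": 40,"gripper": 1},
    {"dx": 4.2,"dy": -6.1,"dz": 7,"turn": 40,"gripper": 1},
    {"dx": 4.2,"dy": -6.1,"dz": 10,"turn": 40,"gripper": 1},
    {"dx": 4.2,"dy": -6.1,"dz": 11,"turn": 40,"gripper": 1},
    {"dx": 4.2,"dy": -6.1,"dz": 11,"turn": 40,"gripper": 1},
    {"dx": 4.2,"dy": -6.1,"dz": 11,"turn": 40,"gripper": 1},
  ],
)

```text
time_s: 23.7
eef_pos: [0.4154, 0.0714, 0.1453]
eef_rot: [0.001, 0.663, 0.749, 0.001]
wrist_force: [-0.6, -0.0, 0.2]
opening: 0.002
```

```bash
python3 - <<'E'
from bench import ctrl
from h import *
o=ctrl.get_obs()
for th in (50,43,36,29,22,15,8,4,0):
    t=np.radians(th);d=.006+.011*np.cos(t)+.015*np.sin(t);p=push(th,d);print(th,end=' ');delta(o,p[0],p[1],.146,96.9)
k=ctrl.camera('wrist');cv2.imwrite('pics/w16.png',k['image'][:,:,::-1])
k=ctrl.camera('side');cv2.imwrite('pics/d16.png',k['image'][:,:,::-1])
E
```

```text
50 now [0.4154 0.0714 0.1453] ang 96.93 -> dx dy dz [-1.18  1.12 -0.06] turn 0.03 t 23.7
43 now [0.4154 0.0714 0.1453] ang 96.93 -> dx dy dz [-2.79  2.23 -0.06] turn 0.03 t 23.7
36 now [0.4154 0.0714 0.1453] ang 96.93 -> dx dy dz [-4.26  3.55 -0.06] turn 0.03 t 23.7
29 now [0.4154 0.0714 0.1453] ang 96.93 -> dx dy dz [-5.57  5.08 -0.05] turn 0.03 t 23.7
22 now [0.4154 0.0714 0.1453] ang 96.93 -> dx dy dz [-6.69  6.77 -0.05] turn 0.03 t 23.7
15 now [0.4154 0.0714 0.1453] ang 96.93 -> dx dy dz [-7.58  8.62 -0.05] turn 0.03 t 23.7
8 now [0.4154 0.0714 0.1453] ang 96.93 -> dx dy dz [-8.23 10.59 -0.04] turn 0.03 t 23.7
4 now [0.4154 0.0714 0.1453] ang 96.93 -> dx dy dz [-8.48 11.75 -0.04] turn 0.03 t 23.7
0 now [0.4154 0.0714 0.1453] ang 96.93 -> dx dy dz [-8.65 12.94 -0.04] turn 0.03 t 23.7
```

View pics/w16.png

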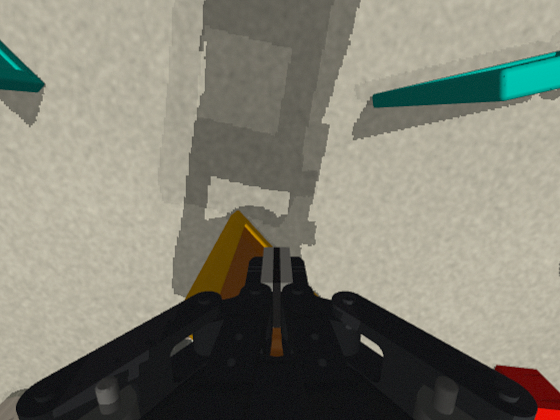

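View pics/d16.png

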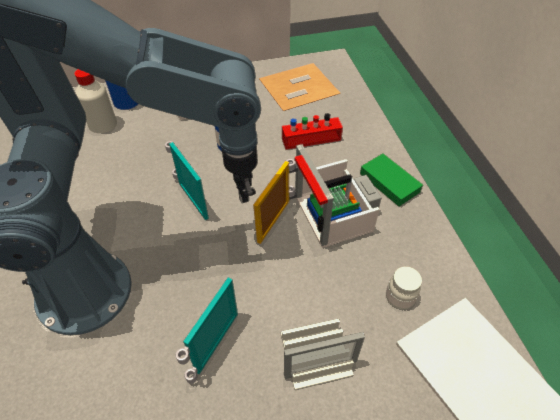

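>>> drive_tool(
  commands=[
    {"dx": -0.7,"dy": 0.6,"dz": 0,"turn": 0,"gripper": 1},
    {"dx": -1.2,"dy": 1.1,"dz": 0,"turn": 0,"gripper": 1},
    {"dx": -2,"dy": 1.7,"dz": 0,"turn": 0,"gripper": 1},
    {"dx": -2.8,"dy": 2.2,"dz": 0,"turn": 0,"gripper": 1},
    {"dx": -3.5,"dy": 2.9,"dz": 0,"turn": 0,"gripper": 1},
    {"dx": -4.3,"dy": 3.5,"dz": 0,"turn": 0,"gripper": 1},
    {"dx": -4.9,"dy": 4.3,"dz": 0,"turn": 0,"gripper": 1},
    {"dx": -5.6,"dy": 5.1,"dz": 0,"turn": 0,"gripper": 1},
    {"dx": -6.1,"dy": 5.9,"dz": 0,"turn": 0,"gripper": 1},
    {"dx": -6.7,"dy": 6.8,"dz": 0,"turn": 0,"gripper": 1},
    {"dx": -7.2,"dy": 7.7,"dz": 0,"turn": 0,"gripper": 1},
    {"dx": -7.6,"dy": 8.6,"dz": 0,"turn": 0,"gripper": 1},
    {"dx": -7.9,"dy": 9.5,"dz": 0,"turn": 0,"gripper": 1},
    {"dx": -8.2,"dy": 10.3,"dz": 0,"turn": 0,"gripper": 1},
    {"dx": -8.3,"dy": 10.6,"dz": 0,"turn": 0,"gripper": 1},
    {"dx": -8.3,"dy": 10.6,"dz": 0,"turn": 0,"gripper": 1},
  ],
)

```text
time_s: 25.8
eef_pos: [0.5298, 0.0019, 0.1442]
eef_rot: [-0.0, 0.663, 0.749, -0.0]
wrist_force: [0.2, 0.2, -0.2]
opening: -0.002
```

```bash
python3 - <<'E'
from bench import ctrl
from h import *
o=ctrl.get_obs();print(o['wrist_force'])
for th,e in ((0,0),(0,.004)):
    p=push(th,.017-e);delta(o,p[0],p[1],.146,96.9)
for n in ('scene','side'):
    k=ctrl.camera(n);cv2.imwrite(f'pics/{n}17.png',k['image'][:,:,::-1])
E
python3 crop.py pics/scene17.png 200 150 330 310 5 pics/s17.png; python3 crop.py pics/side17.png 250 110 390 250 5 pics/d17.png
```

```text
[ 0.21289682  0.16341969 -0.24174147]
now [0.5298 0.0019 0.1442] ang 96.93 -> dx dy dz [-0.36  2.42 -0.18] turn 0.03 t 25.8
now [0.5298 0.0019 0.1442] ang 96.93 -> dx dy dz [-0.36  2.82 -0.18] turn 0.03 t 25.8
```

View pics/s17.png

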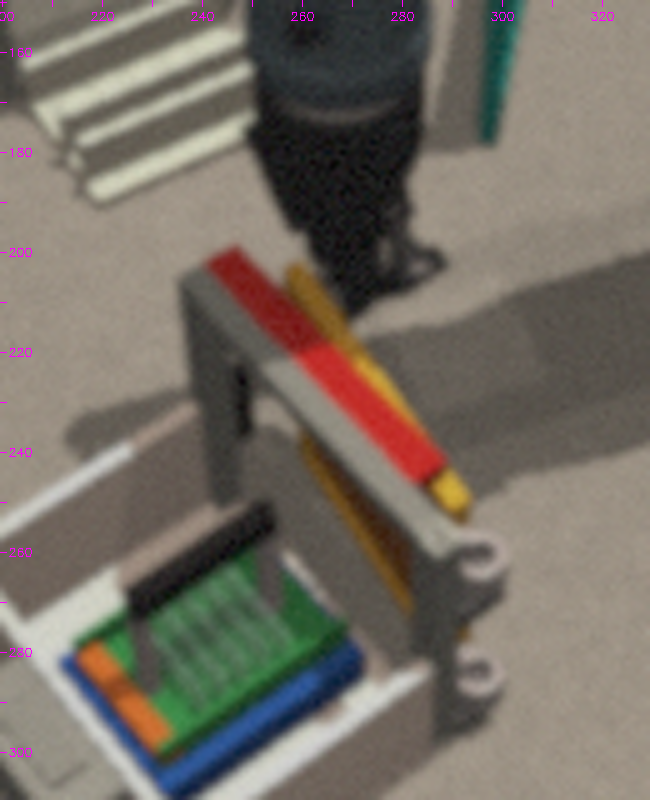

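View pics/d17.png

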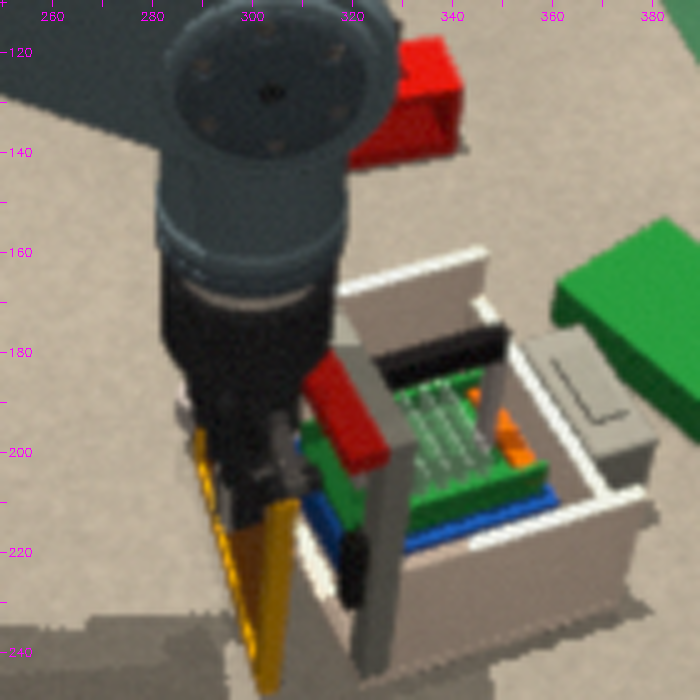

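>>> drive_tool(
  commands=[
    {"dx": -0.1,"dy": 0.5,"dz": -0.5,"turn": 0,"gripper": 1},
    {"dx": -0.2,"dy": 1.0,"dz": -0.5,"turn": 0,"gripper": 1},
    {"dx": -0.3,"dy": 1.5,"dz": -0.5,"turn": 0,"gripper": 1},
    {"dx": -0.35,"dy": 1.9,"dz": -0.5,"turn": 0,"gripper": 1},
    {"dx": -0.35,"dy": 2.2,"dz": -0.5,"turn": 0,"gripper": 1},
    {"dx": -0.35,"dy": 2.4,"dz": -0.5,"turn": 0,"gripper": 1},
    {"dx": -0.35,"dy": 2.4,"dz": -0.5,"turn": 0,"gripper": 1},
  ],
)

```text
time_s: 26.78
eef_pos: [0.554, 0.0014, 0.1492]
eef_rot: [-0.0, 0.663, 0.749, -0.0]
wrist_force: [-0.5, -1.0, 0.6]
opening: 0.0
```

```bash
python3 - <<'E'
from bench import ctrl
from h import *
o=ctrl.get_obs();print(o['wrist_force'])
p=push(0,.013);delta(o,p[0],p[1],.146,96.9)
for n in ('scene','side'):
    k=ctrl.camera(n);cv2.imwrite(f'pics/{n}18.png',k['image'][:,:,::-1])
E
python3 crop.py pics/side18.png 250 110 390 250 5 pics/d18.png; python3 crop.py pics/scene18.png 200 150 330 310 5 pics/s18.png
```

```text
[-0.5182137  -0.97319065  0.57000987]
now [0.554  0.0014 0.1492] ang 96.93 -> dx dy dz [-0.02  0.42  0.32] turn 0.03 t 26.775
```

View pics/d18.png

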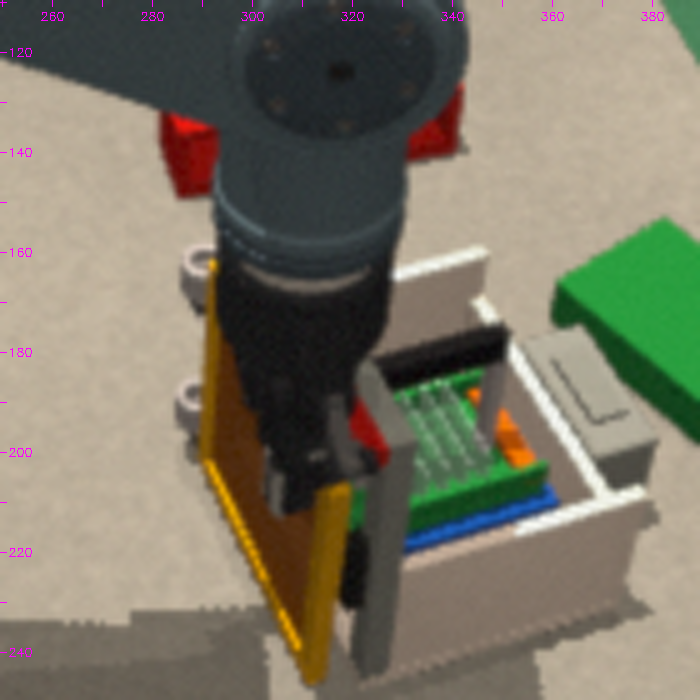

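View pics/s18.png

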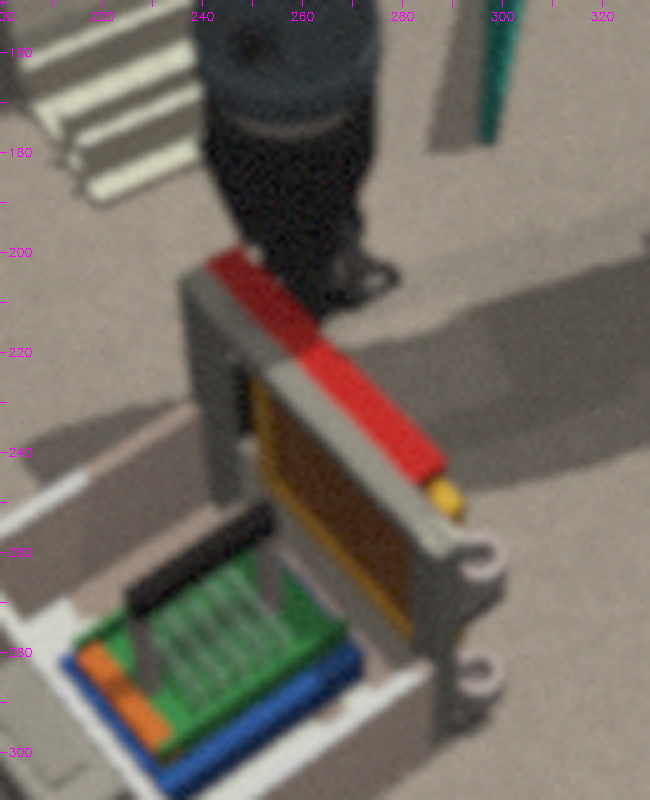

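>>> drive_tool(
  commands=[
    {"dx": 0,"dy": 0.2,"dz": 0,"turn": 0,"gripper": 1},
    {"dx": 0,"dy": 0.4,"dz": 0,"turn": 0,"gripper": 1},
    {"dx": 0,"dy": 0.4,"dz": 0,"turn": 0,"gripper": 1},
  ],
)

```text
time_s: 27.25
eef_pos: [0.5572, 0.0017, 0.1491]
eef_rot: [-0.001, 0.663, 0.749, -0.001]
wrist_force: [-6.1, -1.5, 2.2]
opening: 0.0
```

>>> drive_tool(
  commands=[
    {"dx": 0,"dy": 0.15,"dz": 0,"turn": 0,"gripper": 1},
    {"dx": 0,"dy": 0.15,"dz": 0,"turn": 0,"gripper": 1},
  ],
)

```text
time_s: 27.5
eef_pos: [0.5571, 0.0018, 0.1485]
eef_rot: [-0.002, 0.663, 0.748, -0.002]
wrist_force: [-11.8, -3.4, 3.1]
opening: 0.0
```

The force rises from 6 to 12 N with no further travel, so the door is on its stop. I'll back off, rise and check.

>>> drive_tool(
  commands=[
    {"dx": 0,"dy": -0.3,"dz": 0,"turn": 0,"gripper": 1},
    {"dx": 0,"dy": -1.2,"dz": 0,"turn": 0,"gripper": 1},
    {"dx": 0,"dy": -3.5,"dz": 0,"turn": 0,"gripper": 1},
    {"dx": 0,"dy": -7,"dz": 0,"turn": 0,"gripper": 1},
    {"dx": 0,"dy": -9,"dz": -4,"turn": 0,"gripper": 1},
    {"dx": 0,"dy": -12,"dz": -10,"turn": 0,"gripper": 1},
    {"dx": 0,"dy": -15,"dz": -15,"turn": 0,"gripper": 1},
    {"dx": 0,"dy": -15,"dz": -15,"turn": 0,"gripper": 1},
    {"dx": 0,"dy": -15,"dz": -15,"turn": 0,"gripper": 1},
  ],
)

```text
time_s: 28.62
eef_pos: [0.4105, -0.0161, 0.2993]
eef_rot: [0.001, 0.663, 0.748, 0.0]
wrist_force: [0.8, -0.1, -0.6]
opening: 0.004
```

```bash
python3 - <<'E'
from bench import ctrl
from h import *
o=ctrl.get_obs();print(o['wrist_force'])
R=[(.08,0,.08),(-.08,0,.08),(-.096,0,.062),(-.096,0,-.043),(.08,-.006,-.08)]
pin,c,yaw=doorT(0,off=0)
for n in ('scene','side','wrist'):
    k=ctrl.camera(n);cv2.imwrite(f'pics/{n}19.png',k['image'][:,:,::-1])
    print(n,proj(k,pose(c[0],c[1],np.radians(yaw),.09,R)).round(1).tolist())
E
python3 crop.py pics/side19.png 260 120 390 260 5 pics/d19.png; python3 crop.py pics/scene19.png 200 180 330 310 5 pics/s19.png
```

```text
[ 0.82301535 -0.14036356 -0.62884429]
scene [[247.7, 206.2], [291.3, 251.2], [295.8, 260.4], [294.3, 283.0], [252.5, 242.1]]
side [[318.2, 206.0], [292.3, 159.9], [289.8, 160.8], [289.3, 188.2], [312.3, 246.5]]
wrist [[258.0, 343.3], [404.5, 343.4], [411.8, 331.8], [380.8, 282.1], [263.7, 266.1]]
```

View pics/d19.png

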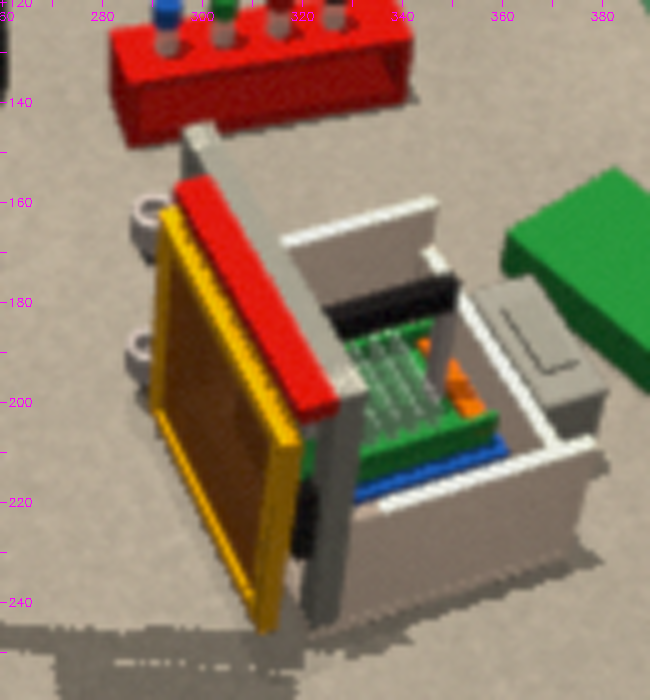

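View pics/s19.png

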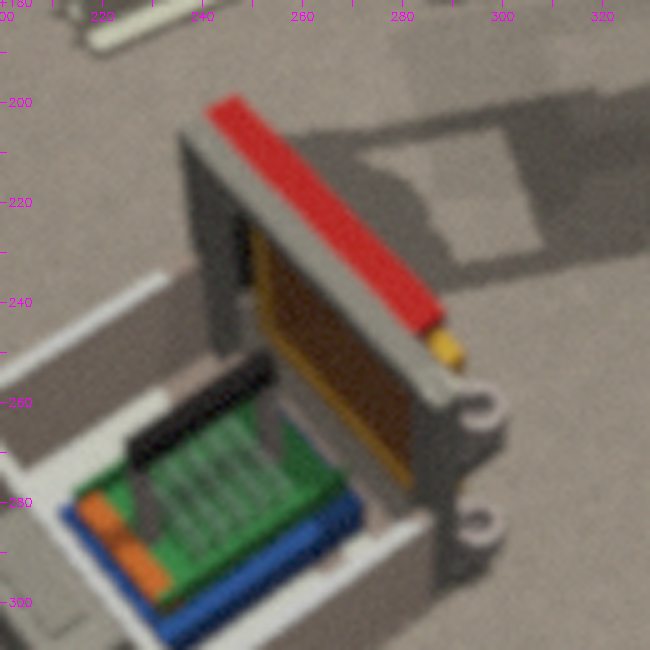

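View pics/wrist19.png

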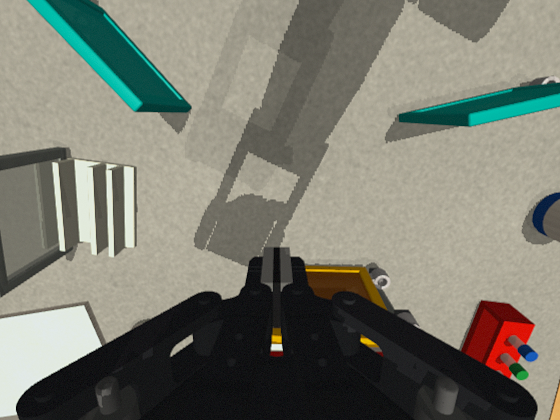

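```bash
python3 - <<'E'
from bench import ctrl
print(ctrl.hand_in())
E
```

```text
the job is handed in; nothing more can be done
None
```

I loaded the tray, hung the door on its pins and swung it shut. The job was handed in at about 29 s; the hand-in gives no verdict.

- **Tray:** It went into the bay with the wide lug at the back. The lugs entered the notches without resistance, and the arm felt the tray touch down within 1 mm of the expected height. In the pictures it sits flat on the blue carrier, orange end at the back.
- **Door:** I lowered it onto both pins at 50° open, in steps of 8 mm or less, and felt contact at the expected hung height. The camera showed the pin tops inside both knuckles. I then let go and pushed it shut from outside with closed fingers. At the end the push force rose from 6 to 12 N with no further travel, so the door was on its stop. The free edge is within about 2 px (about 5 mm) of where it should be when shut.
- **Everything else:** The arm was well clear of everything at hand-in. The parts of the grey panel, bottle and tube rack that the last pictures show look unmoved. I did not measure them, and I did not check the tub again at the end.

One disagreement: the side camera reads 1.5–2 px lower than the other views. I took it as camera calibration error, because the knuckles and the pins were both off by about the same amount.

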